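Assemble a clamping stack on a wheel-balancer adaptor post

ROBOT

A 6-joint arm with a two-finger parallel gripper is mounted at the origin on the work surface. World frame = base frame: x ahead of the robot, y to its left, z up, the work surface at z = 0. Lengths are in mm, angles in rad, forces in N, time in s.
With the tool pointing down it reaches from about 350 to 775 mm from the base axis. Payload 7.3 kg.
Tool frame: the origin (TCP) lies on the centre line of the jaws, within the pads' length; the fingertips stand 22 mm ahead of it and the grasp point (between the pads) lies 3 mm ahead of it; z points along the fingers, y is the direction in which the jaws open and shut (so a half turn about z gives the same grasp; the last joint's range is limited). The gripper opens to 92 mm and grips with 3 to 60 N. Pads are 19 mm wide; open, the fingers measure 130 mm over their backs; the gripper's body (75 mm by 190 mm) begins 47 mm behind the grasp point.
Start: joints at [-1.421, 0.342, 1.524, -0, 1.275, -0.146], TCP at [153.062, -502.21, 248.741] pointing down, gripper open.
Joint ranges: [-2.53, 2.53], [-0.77, 2.02], [0.04, 2.7], [-1, 4.14], [0.28, 2.66], [-3.11, 3.11]. Speed limits (rad/s): [2.57, 2.57, 3.14, 3.14, 3.14, 3.14].

INTERFACE

Orientations are given as [roll, pitch, yaw] about the fixed x, y, z axes, in that order (R = Rz(yaw) Ry(pitch) Rx(roll)).
In Python, from plant import bot gives the robot as it stands.
- The arm moves only by the tool play_rows, never from a script. Its argument "moves" is one flat list of numbers, 5 for each row, row after row: the closure in counts, from 0 (fully open) to 255 (shut), then the shift along the tool's x, y, z in mm, then the turn about the tool's z in degrees. A call has 1 to 8 rows; each row is the pose to reach, as a shift and turn from the pose commanded when the call began, along the tool's axes at that moment; what a row does not reach only later rows make up. A row lasts 1/12 s, in which the tool goes at most 41.7 mm and 7.16 degrees, less where a joint would pass 70% of its speed; a pose out of reach is approached as far as the arm can. A call with a gripper value outside its range is refused whole. The fingers move at their own pace and stop on an object; the grip force is fixed at half the most. Time passes only in rows, so rows that repeat a pose let the fingers close. It gives the time, the measured TCP pose, the force and the opening at its end, in the units of the state.
- bot.get_obs(): the state, without advancing time (a new reading comes with each control period).
- bot.capture(name): name is "scene" or "side" or "wrist"; returns a dict with "color" (420x560x3 uint8, red, green, blue), "fx", "fy", "cx", "cy" (pixels), "k1" (the pictures are not rectified: a ray, as slopes to the right and down, at radius r is drawn at 1 + k1 r^2 times it, then the intrinsics apply), "world_to_cam" (4x4, takes a point from world to camera coordinates); the wrist camera has in their place "T_tool_cam" (4x4, takes a point from camera to tool coordinates, whose origin is the TCP and whose axes are the flange's). Camera axes: x right, y down, z forward; pixel columns grow to the right and rows downward; lengths in mm; the calibration is good to about 2 mm. A picture is of the moment at which its call begins: read the wrist's pose just before it. There is no depth.
- bot.close_job(): hands the job in, once; it reports no verdict.
The state is a dict: "time": time; "joint_positions": joint angles; "dq": joint speeds; "tau": joint torques, N m; "tool_pos": TCP position; "tcp_rot": TCP orientation; "contact_force": force on the tool from outside, world axes, zero at the start; "moment": the same for the moment, N m; "grip_width": finger opening in mm.
Only numpy, scipy, OpenCV 4.12 (cv2) and the standard library are available. Lean on these libraries where they do the work, as an engineer would, in place of code of your own. Each camera call takes 0.05 s, during which the arm holds its last target.

TASK

The eight-sided spacer collar is lying on its side: first stand it on end on the bench and let go of it. Then build the stack on the steel post in the hexagonal well: the narrow-bore flat ring fully down on the post's shoulder, the collar flat on the ring, and last the knobbed cap nut from the parts bin, knob up and seated flush on the collar over the post's tip. Leave all other stock in the bin and leave the other things on the bench where they stand.

Things in the scene. Friction and masses are not known exactly. Their poses are not given: they have to be found in the camera images.
- post_seat (a point): Centre of the top of the round steel shoulder (42 mm across, top 28 mm above the bench, 20 mm above the well's floor) on which the ring must lie; z up. The round post rises from it: 20 mm thick, 56 mm tall above the shoulder, its uppermost 8 mm tapering to 12 mm.
- well: Fixed black hexagonal well round the post, a different turn each time; origin on the bench on the post axis, x square to one of the flats. Inside, the walls are 72 mm from the axis at mid-flat; walls 12 mm thick, outer corners 97 mm from the axis, rim 85 mm above the bench. Reach in from straight above: a slanted gripper strikes the rim.
- ring_center (a point): Centre (half-way up) of the flat plain steel ring: 60 mm outside, bore 23 mm, 12 mm thick, 0.12 kg, lying flat on the bench; z along its bore. It lies in a row of three places with the wide ring and the socket.
- collar_center (a point): Centre of the plain aluminium eight-sided collar: 52 mm across flats, 32 mm long, 23 mm bore along its own x, 0.11 kg. It starts lying on a flat, x level, own z up, centre 26 mm above the bench; the two flats square to its own y stand upright and can be gripped (52 mm). On end, x is vertical (either end up), centre 16 mm above the bench. Seated, its centre is 28 mm above post_seat.
- cap_center (a point): Centre (half-way up) of the steel cap nut, standing knob up in the bin: round flange 44 mm across and 19 mm high, with a blind 23 mm bore 16 mm deep from below, and on it a knurled round knob 26 mm across and 27 mm high; 46 mm high in all, 0.14 kg; z up. The knob is 19 to 46 mm above its underside. Seated, its underside is 44 mm and its centre 67 mm above post_seat.
- bin: Fixed grey open parts bin, 150 mm along its x, 210 mm along its y, 45 mm high, walls and floor 4 mm; origin at the centre of its underside. The cap and five other parts stand in it in two rows of three, about 64 to 68 mm apart, which part is where changes.
- plug_center (a point): Centre of a plain solid steel plug in the bin, 40 mm across, 26 mm high, no knob, no bore (not wanted).
- nut_a_center (a point): Centre of a hexagonal steel wheel nut in the bin, 26 mm across, 20 mm high (not wanted).
- nut_b_center (a point): Centre of a second wheel nut, the same size (not wanted).
- weight_a_center (a point): Centre of an aluminium balance weight in the bin, 42 x 20 mm, 9 mm high with a 13 mm high clip; x along its length (not wanted).
- weight_b_center (a point): Centre of a second balance weight, the same size (not wanted).
- wide_ring_center (a point): Centre of a bystander: thin steel ring lying on the bench, 68 mm outside, 44 mm bore, 8 mm thick: too wide for the post.
- socket_center (a point): Centre of a bystander: steel wrench socket standing on the bench, 32 mm across, 42 mm high.
- can: Bystander: plain aluminium can standing near one end of the collar, 50 mm across, 140 mm tall; origin at the centre of its underside.
- wrench: Bystander: steel wrench lying on the bench left of and beyond the well, 170 mm long along its x axis, under 20 mm high; origin on the bench near its middle.

How it is judged:
By the outcome, as a careful person would: the job done as asked, in the order asked, and still so for the second after the job is handed in, with the robot touching nothing.
It also fails if it takes over 72 s, if anything falls off the work surface, if the arm or the gripper's body presses on something with over 40 N, if the wrist force passes 120 N, or if a joint passes its speed limit or range.

## Working session

There is one attempt and no reset: what is moved stays moved. The work goes in short steps, Python scripts to look and compute and a tool call to move; the robot and the scene stay as the last step left them, time stands still between calls to the robot, and variables do not carry over. Pictures are saved under pics/ and viewed, and the job is handed in when it is done.

Besides the shell and the picture viewer there is one more tool, called after "Call:" by a JSON object that holds its "method" and its "body", one argument or row to a line. play_rows: Moves the arm, as the interface text tells. Its arguments: {"type":"object","properties":{"moves":{"type":"array","items":{"type":"number"}}},"required":["moves"]}

```bash
ls; mkdir -p pics; python3 - <<'E'
from plant import bot
import cv2,numpy as np
print(bot.get_obs())
for n in ["scene","side","wrist"]:
    c=bot.capture(n); cv2.imwrite(f"pics/{n}0.png",c["color"][:,:,::-1])
    print(n,{k:(np.round(v,4).tolist() if k!="color" else 0) for k,v in c.items()})
E
```

```text
pics
{'time': 0.0, 'joint_positions': array([-1.42099974e+00,  3.42711951e-01,  1.52502571e+00,  4.62233711e-05,
        1.27541334e+00, -1.46014674e-01]), 'dq': array([-0.00098178,  0.00046101,  0.00116276, -0.00035598, -0.0012383 ,
        0.00028652]), 'tau': array([-8.84700385e-04, -4.31245172e+01, -2.44217545e+01,  7.17379153e-02,
        5.61948004e-02, -1.23763780e-04]), 'tool_pos': array([ 153.01507632, -501.80876925,  248.04750253]), 'tcp_rot': array([-3.14005731e+00, -2.70464749e-04,  2.95797566e-01]), 'contact_force': array([-0.30204821, -0.51078025,  0.5578718 ]), 'moment': array([-0.03138248, -0.03581026,  0.02123403]), 'grip_width': 91.9776096145162}
scene {'color': 0, 'fx': 471.0723, 'fy': 471.0723, 'cx': 276.3015, 'cy': 212.8047, 'k1': -0.1408, 'world_to_cam': [[0.8905, 0.4548, -0.0115, -502.4179], [0.2587, -0.5269, -0.8096, -97.9183], [-0.3743, 0.718, -0.5869, 1647.894], [0.0, 0.0, 0.0, 1.0]]}
side {'color': 0, 'fx': 455.7958, 'fy': 455.7958, 'cx': 283.2727, 'cy': 208.4575, 'k1': 0.0187, 'world_to_cam': [[0.9553, -0.2955, -0.0061, -542.8877], [-0.2211, -0.7009, -0.6781, 162.8023], [0.1961, 0.6492, -0.7349, 1094.914], [0.0, 0.0, 0.0, 1.0]]}
wrist {'color': 0, 'fx': 337.1759, 'fy': 337.1759, 'cx': 280.1666, 'cy': 208.1509, 'k1': -0.0104, 'T_tool_cam': [[-0.0015, -0.9519, -0.3063, 84.3348], [1.0, -0.0015, -0.0004, 0.0897], [-0.0001, -0.3063, 0.9519, -135.7494], [0.0, 0.0, 0.0, 1.0]]}
```

View pics/scene0.png

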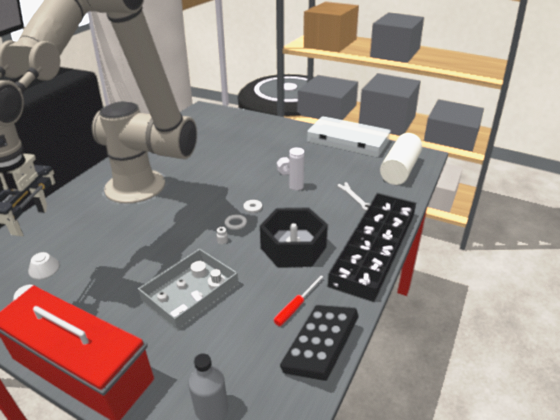

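View pics/side0.png

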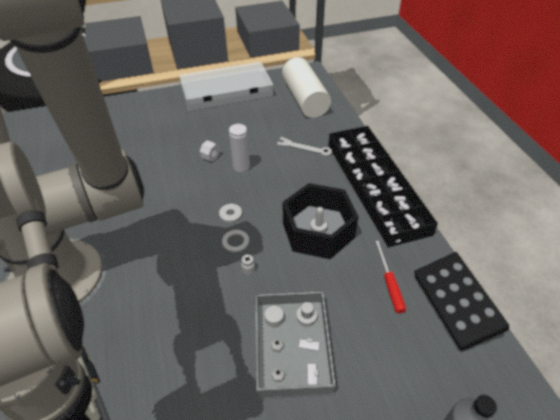

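View pics/wrist0.png

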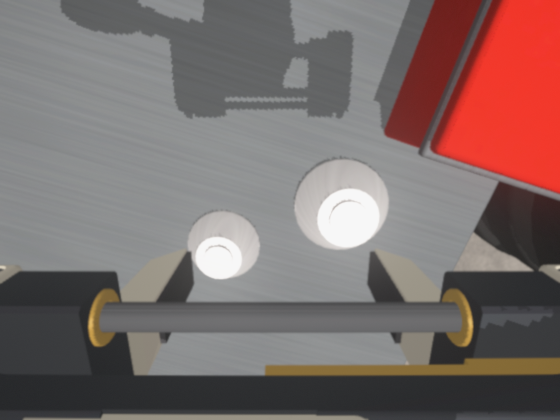

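```bash
cat > h.py <<'E'
from plant import bot
import cv2,numpy as np
from scipy.spatial.transform import Rotation as R
from scipy.optimize import least_squares
def cam(c,obs=None):
    if "world_to_cam" in c: return np.array(c["world_to_cam"])
    T=np.eye(4);T[:3,:3]=R.from_euler("xyz",obs["tcp_rot"]).as_matrix();T[:3,3]=obs["tool_pos"]
    return np.linalg.inv(T@np.array(c["T_tool_cam"]))
def K(c): return np.array([[c["fx"],0,c["cx"]],[0,c["fy"],c["cy"]],[0,0,1.]]),np.array([c["k1"],0,0,0,0.])
def proj(c,W,P):
    k,d=K(c);return cv2.projectPoints(np.atleast_2d(np.float64(P)),cv2.Rodrigues(W[:3,:3])[0],W[:3,3],k,d)[0][:,0]
def ray(c,W,uv):
    k,d=K(c);p=cv2.undistortPoints(np.float64([[uv]]),k,d)[0,0]
    D=W[:3,:3].T@np.array([p[0],p[1],1]);return -W[:3,:3].T@W[:3,3],D/np.linalg.norm(D)
def onz(c,W,uv,z):
    o,d=ray(c,W,uv);return o+d*(z-o[2])/d[2]
def tri(*vs):
    A=np.zeros((3,3));b=np.zeros(3);L=[ray(*v) for v in vs]
    for o,d in L:
        M=np.eye(3)-np.outer(d,d);A+=M;b+=M@o
    p=np.linalg.solve(A,b);return p,[np.linalg.norm((np.eye(3)-np.outer(d,d))@(p-o)) for o,d in L]
def shot(n,name,crop=None,s=1):
    o=bot.get_obs();c=bot.capture(n);im=c["color"][:,:,::-1]
    np.save("pics/"+name+".npy",dict(c=c,W=cam(c,o),o=o),allow_pickle=True)
    save(im,name,crop,s);return c,cam(c,o)
def save(im,name,crop=None,s=1):
    if crop: x0,y0,x1,y1=crop; im=im[y0:y1,x0:x1]
    cv2.imwrite("pics/"+name+".png",cv2.resize(im,None,fx=s,fy=s,interpolation=cv2.INTER_CUBIC))
def load(name):
    d=np.load("pics/"+name+".npy",allow_pickle=True).item();return d["c"],d["W"]
def tomove(dx,dy,dz):
    o=bot.get_obs();return R.from_euler("xyz",o["tcp_rot"]).as_matrix().T@np.array([dx,dy,dz])
E
python3 - <<'E'
from h import *
a=shot("scene","sc1",(190,130,370,280),4.4);b=shot("side","sd1",(180,110,380,260),4)
save(b[0]["color"][:,:,::-1],"sd1b",(235,280,345,400),5)
save(a[0]["color"][:,:,::-1],"sc1b",(135,240,245,330),6)
def t(n,p,q): 
    x=tri((*a,p),(*b,q)); print(n,np.round(x[0],1),np.round(x[1],1))
t("ring",(253,206),(231,212));t("wide",(236,222),(236,240));t("can top",(297,152),(238,130));t("collar",(284,166),(209,151))
t("post tip",(294,227),(319,209));t("cap knob",(216,274),(308,310))
E
```

```text
ring [443.4  72.5   3.2] [2.2 2.2]
wide [434.9 -21.4  -1.6] [1.9 1.9]
can top [515.5 250.8 131. ] [1.3 1.3]
collar [433.4 319.7  20.7] [1.7 1.7]
post tip [647.4 -47.3  70.8] [3.4 3.4]
cap knob [ 535.4 -287.5   40.5] [0.5 0.5]
```

View pics/sc1.png

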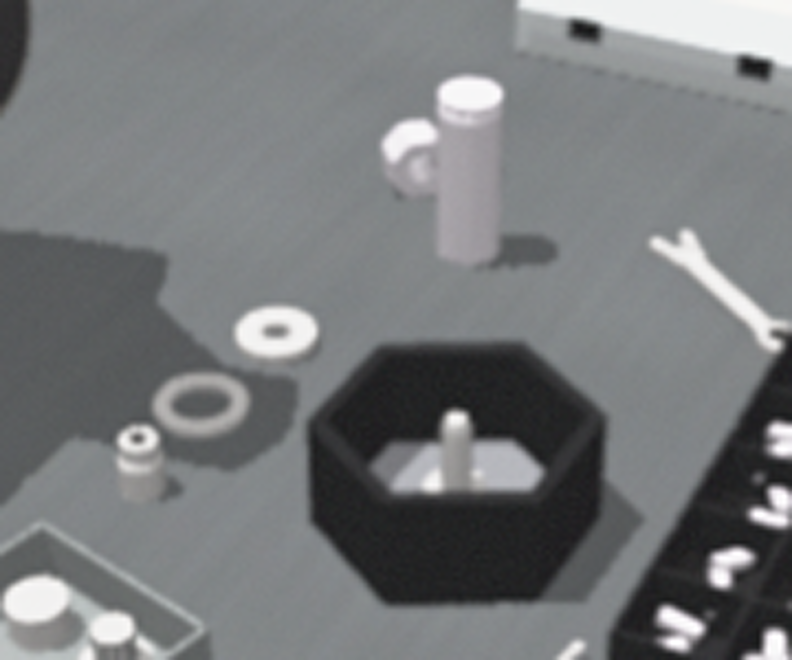

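View pics/sd1.png

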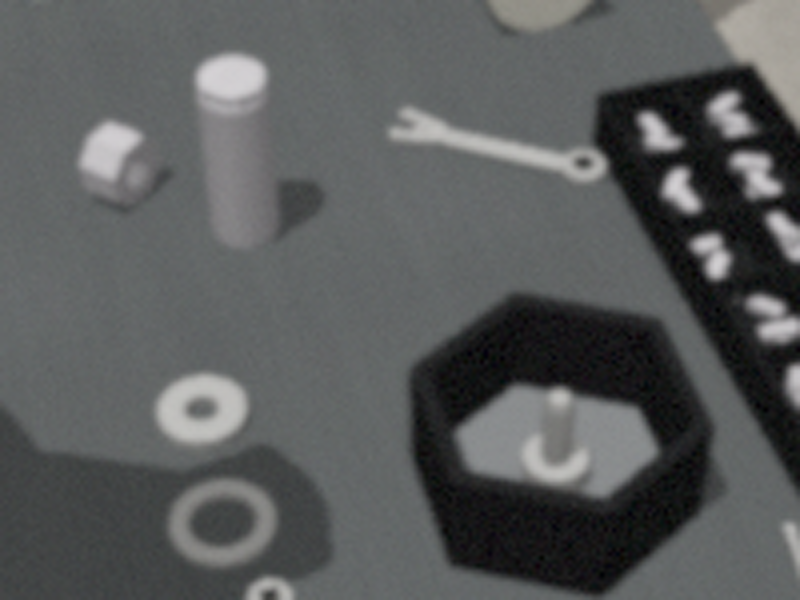

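View pics/sd1b.png

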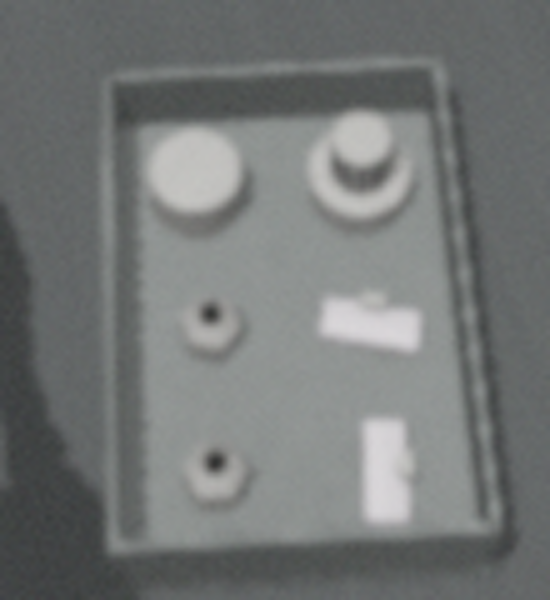

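View pics/sc1b.png

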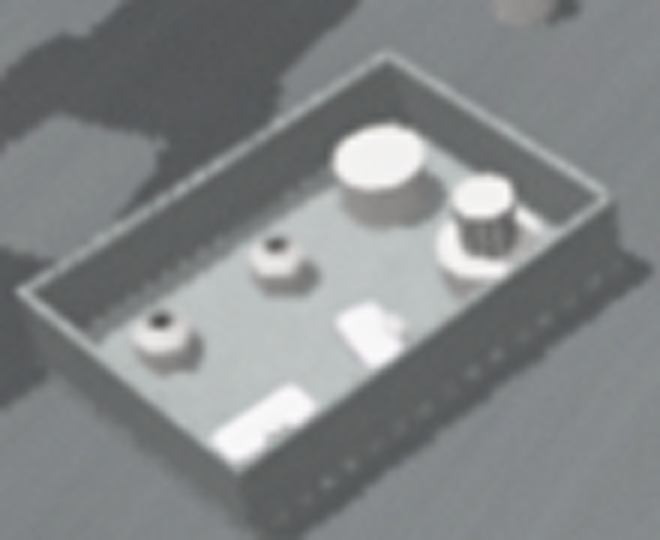

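```bash
cat >> h.py <<'E'
def go(x,y,z,deg=0):
    o=bot.get_obs();d=np.array([x,y,z])-o["tool_pos"];n=np.linalg.norm(d)
    print("t",round(o["time"],2),"pos",np.round(o["tool_pos"],1),"rot",np.round(o["tcp_rot"],3),"F",np.round(o["contact_force"],1),"w",round(o["grip_width"],1),"move",np.round(tomove(*d),1),"dist",round(n),"rows",round(n/41.7,1))
E
python3 -c "
from h import *
go(490,-275,260)"
```

```text
t 0.25 pos [ 153.  -502.1  248.4] rot [-3.141 -0.     0.296] F [-0.5 -0.2  0.3] w 91.5 move [ 388.5 -119.   -11.5] dist 407 rows 9.7
```

Call:
{"method": "play_rows", "body": {
  "moves": [0,388,-119,-12,0,0,388,-119,-12,0,0,388,-119,-12,0,0,388,-119,-12,0,0,388,-119,-12,0,0,388,-119,-12,0,0,388,-119,-12,0,0,388,-119,-12,0]
}}

```text
time: 0.92
tool_pos: [430.7, -314.4, 258.7]
tcp_rot: [3.141, 0.0, 0.296]
contact_force: [-0.0, -0.8, -0.7]
grip_width: 91.9
```

```bash
python3 -c "
from h import *
go(490,-275,260)
shot('wrist','w1',None,1.4)"
```

```text
t 0.92 pos [ 430.7 -314.4  258.7] rot [3.141 0.    0.296] F [-0.  -0.8 -0.7] w 91.9 move [ 68.2 -20.4  -1.3] dist 71 rows 1.7
```

View pics/w1.png

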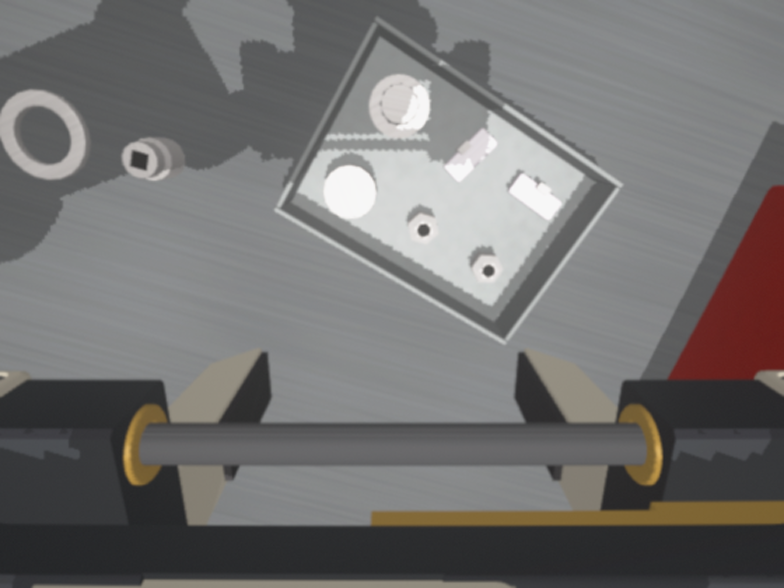

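```bash
python3 -c "
from h import *
go(400,20,260)"
```

```text
t 0.97 pos [ 436.1 -310.   258.9] rot [-3.141 -0.005  0.3  ] F [2.8 5.  0.3] w 92.0 move [  63.1 -325.9   -0.5] dist 332 rows 8.0
```

Call:
{"method": "play_rows", "body": {
  "moves": [0,63,-326,0,0,0,63,-326,0,0,0,63,-326,0,0,0,63,-326,0,0,0,63,-326,0,0,0,63,-326,0,0,0,63,-326,0,0,0,63,-326,0,0]
}}

```text
time: 1.63
tool_pos: [393.7, 16.0, 258.7]
tcp_rot: [3.141, -0.0, 0.295]
contact_force: [0.9, 0.4, -0.1]
grip_width: 92.0
```

```bash
python3 -c "
from h import *
shot('wrist','w2',None,1.4)
go(400,280,260)"
```

```text
t 1.68 pos [392.3  22.3 258.7] rot [-3.138e+00 -1.000e-03  3.000e-01] F [-2.8  4.3  0.6] w 91.8 move [  83.6 -243.9   -0.3] dist 258 rows 6.2
```

View pics/w2.png

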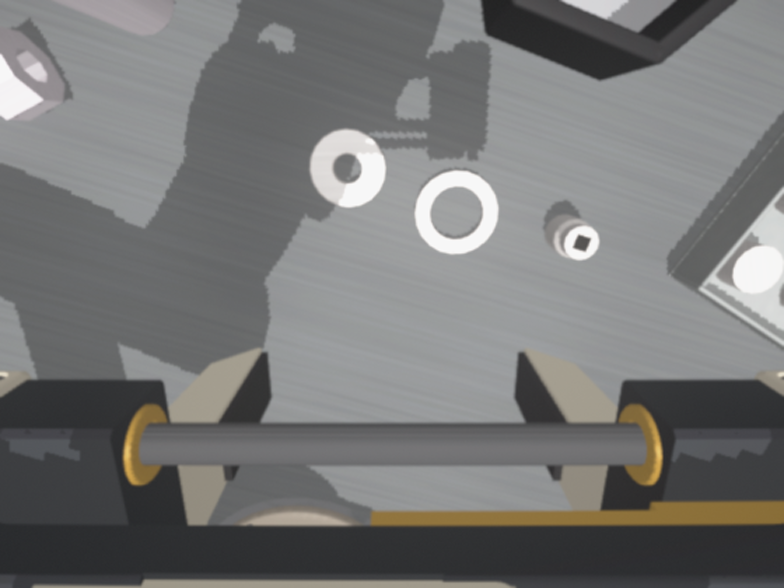

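Call:
{"method": "play_rows", "body": {
  "moves": [0,70,-230,0,0,0,70,-230,0,0,0,70,-230,0,0,0,70,-230,0,0,0,70,-230,0,0,0,70,-230,0,0,0,70,-230,0,0,0,70,-230,0,0]
}}

```text
time: 2.35
tool_pos: [394.0, 255.8, 258.1]
tcp_rot: [3.141, 0.001, 0.299]
contact_force: [0.2, 0.3, -0.0]
grip_width: 91.7
```

```bash
python3 -c "
from h import *
shot('wrist','w3',None,1.4)
go(400,280,260)"
```

```text
t 2.4 pos [394.2 254.7 258.2] rot [3.141e+00 1.000e-03 2.970e-01] F [ 0.9 -1.1 -0.2] w 91.6 move [ 13.  -22.5  -1.8] dist 26 rows 0.6
```

View pics/w3.png

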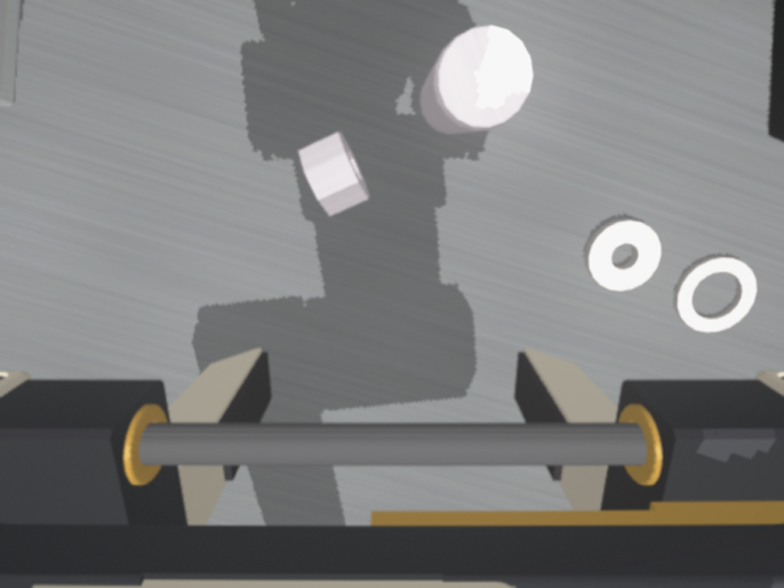

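```bash
python3 -c "
from h import *
c,W=load('w3');save(c['color'][:,:,::-1],'w3c',(190,80,300,170),7)
print(W[:3,3])
for n,p,z in [('ring top',(446,181),12),('can base',(0,0),0)]: print(n,onz(c,W,p,z))
"
```

```text
[128.8352853  389.32695601 539.47370094]
ring top [445.27742502  69.70732749  12.        ]
can base [484.40561947 586.11219882   0.        ]
```

View pics/w3c.png

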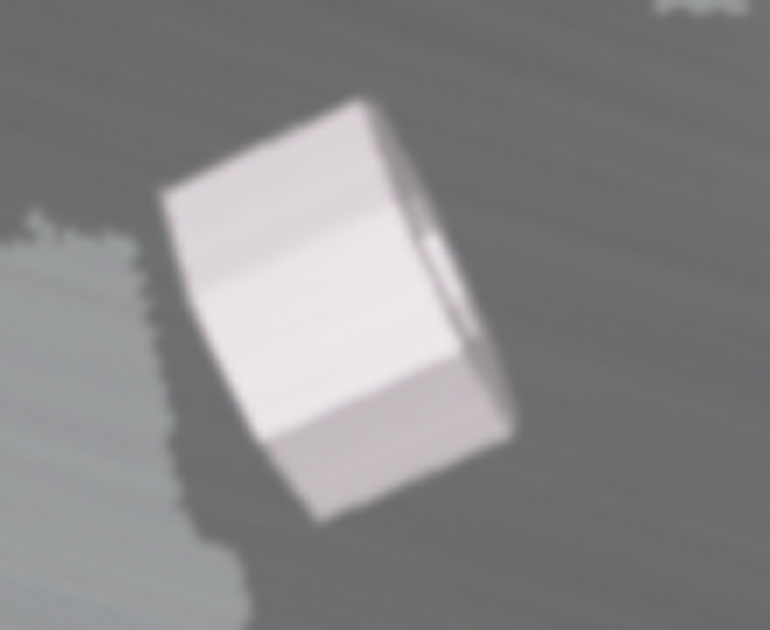

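```bash
python3 -c "
from h import *
c,W=load('w3')
px=np.array([(193,298),(262,441),(460,352),(393,210),(162,190),(365,100),(320,522),(513,437)])/7+[190,80]
a=10.77
loc=np.array([(-16,a,26),(-16,-a,26),(16,-a,26),(16,a,26),(-16,26,a),(16,26,a),(-16,-26,a),(16,-26,a)],float)
def P(v): return loc@R.from_euler('z',v[3]).as_matrix().T+v[:3]
for y0 in [0,-.8,.8]:
  s=least_squares(lambda v:(proj(c,W,P(v))-px).ravel(),[430,300,26,y0]);print(s.x,s.cost)
# triangulations
a_=load('sc1');b_=load('sd1')
for n,uv in [('can top w3',(352,55))]: print(tri((*b_,(238,129)),(*a_,(297,152)),(c,W,uv)))
print(tri((*b_,(230.8,211.8)),(*a_,(252.9,205.5)),(c,W,(446,181))))
"
```

```text
[437.87965304 314.09041697  25.59548261  -0.86659165] 0.8745030401685701
[437.87965312 314.09041689  25.59548373  -0.86659165] 0.874503040168593
[437.8796529  314.0904171   25.59548129  -0.86659165] 0.8745030401687077
(array([517.21658909, 242.82883064, 137.77262975]), [np.float64(4.149102898677246), np.float64(3.4726515228657093), np.float64(1.568612859528714)])
(array([444.27348031,  68.45711901,   8.34806964]), [np.float64(2.599867570297975), np.float64(2.151429746796474), np.float64(1.0036420811889204)])
```

```bash
python3 -c "
from h import *
c,W=load('w3');print(onz(c,W,(349,54),140));save(c['color'][:,:,::-1],'w3d',(280,10,400,110),6)
a=load('sc1');b=load('sd1')
print(onz(*a,(297,152),140),onz(*b,(238,130),140))
print(bot.get_obs()['joint_positions'])
go(460,286,250)
"
```

```text
[517.40122231 243.88460678 140.        ]
[522.84817596 233.41891419 140.        ] [513.9909005  241.27689926 140.        ]
[ 4.10466845e-01  2.32335044e-01  1.65179702e+00 -5.59712718e-04
  1.25841580e+00  1.68396024e+00]
t 2.4 pos [394.2 254.7 258.2] rot [3.141e+00 1.000e-03 2.970e-01] F [ 0.9 -1.1 -0.2] w 91.6 move [ 72.1 -10.6   8.1] dist 73 rows 1.8
```

View pics/w3d.png

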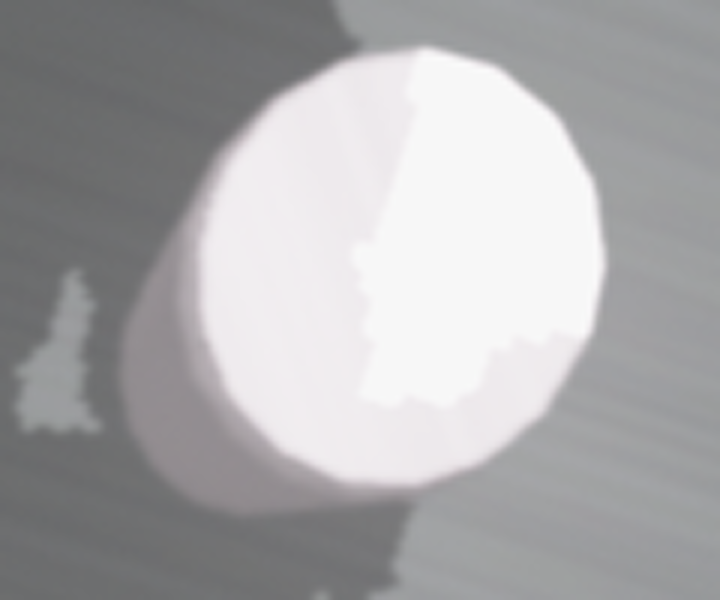

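Call:
{"method": "play_rows", "body": {
  "moves": [255,72,-15,8,-57,255,72,-15,8,-57,255,72,-15,8,-57,255,72,-15,8,-57,255,72,-15,8,-57,255,72,-15,8,-57,255,72,-15,8,-57,255,72,-15,8,-57]
}}

```text
time: 3.07
tool_pos: [459.4, 288.1, 250.6]
tcp_rot: [-3.142, 0.001, 1.294]
contact_force: [-0.5, -0.8, 0.4]
grip_width: 42.8
```

Call:
{"method": "play_rows", "body": {
  "moves": [255,0,0,0,-56,255,0,0,0,-56,255,0,0,0,-56,255,0,0,0,-56,255,0,0,0,-56,255,0,0,0,-56,255,0,0,0,-56,255,0,0,0,-56]
}}

```text
time: 3.73
tool_pos: [459.4, 288.1, 250.6]
tcp_rot: [-3.141, 0.0, 2.272]
contact_force: [-0.5, -0.6, -0.1]
grip_width: 0.3
```

```bash
python3 -c "
from h import *
shot('wrist','w4',None,1.4)
go(458,290,120)"
```

```text
t 3.78 pos [459.4 288.1 250.6] rot [-3.141  0.     2.277] F [ 0.7  0.1 -0.4] w 0.6 move [  2.4   0.3 130.6] dist 131 rows 3.1
```

View pics/w4.png

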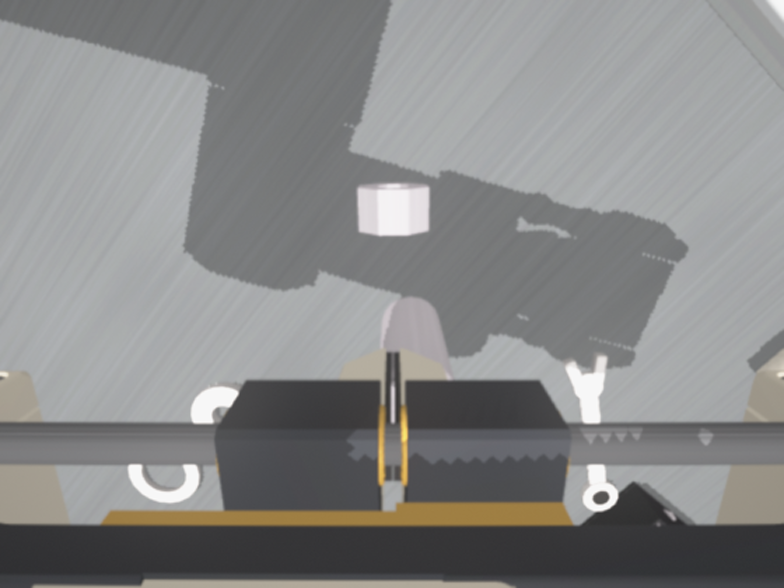

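```bash
python3 -c "
from h import *
c,W=load('w4');save(c['color'][:,:,::-1],'w4c',(240,120,320,180),10)
"
```

```text
(no output)
```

View pics/w4c.png

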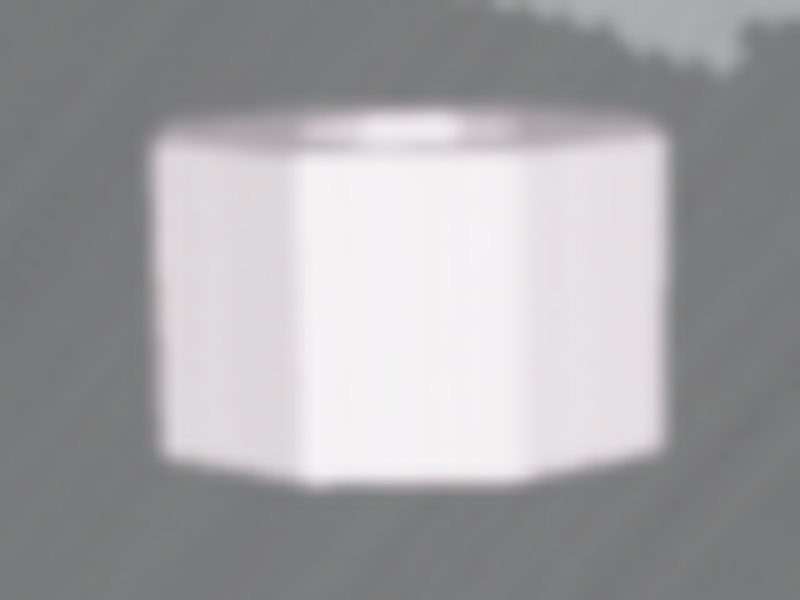

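```bash
python3 -c "
from h import *
c,W=load('w4')
# image up = away from can = local -x ; left = ?
px=np.array([(295,155),(523,152),(310,485),(530,480),(155,140),(663,135),(163,460),(663,448)])/10+[240,120]
a=10.77
loc=np.array([(-16,-a,26),(-16,a,26),(16,-a,26),(16,a,26),(-16,-26,a),(-16,26,a),(16,-26,a),(16,26,a)],float)
def P(v): return loc@R.from_euler('z',v[3]).as_matrix().T+v[:3]
s=least_squares(lambda v:(proj(c,W,P(v))-px).ravel(),[438,314,26,-.867]);print(s.x,s.cost)
ax=np.array([np.cos(s.x[3]),np.sin(s.x[3])]);print(s.x[:2]+31*ax)
go(*(s.x[:2]+31*ax),69)
"
```

```text
[438.80444385 315.21893861  29.16403797  -0.85141901] 0.6051729028730908
[459.23085258 291.90023739]
t 3.78 pos [459.4 288.1 250.6] rot [-3.141  0.     2.277] F [ 0.7  0.1 -0.4] w 0.6 move [  3.1   2.5 181.6] dist 182 rows 4.4
```

Call:
{"method": "play_rows", "body": {
  "moves": [255,2,2,184,0,255,2,2,184,0,255,2,2,184,0,255,2,2,184,0,255,2,2,184,0,255,2,2,184,0,255,2,2,184,0]
}}

```text
time: 4.37
tool_pos: [459.4, 291.7, 66.4]
tcp_rot: [-3.14, -0.0, 2.265]
contact_force: [0.2, 0.1, 1.0]
grip_width: 0.5
```

```bash
python3 -c "
from h import *
shot('wrist','w5',None,1.4)
b=shot('side','s5',(170,100,290,190),6)
go(459,292,68)"
```

```text
t 4.47 pos [460.6 292.7  68.4] rot [3.139e+00 1.000e-03 2.266e+00] F [-0.2 -0.3  0.8] w 0.4 move [ 0.5 -1.7  0.4] dist 2 rows 0.0
```

View pics/w5.png

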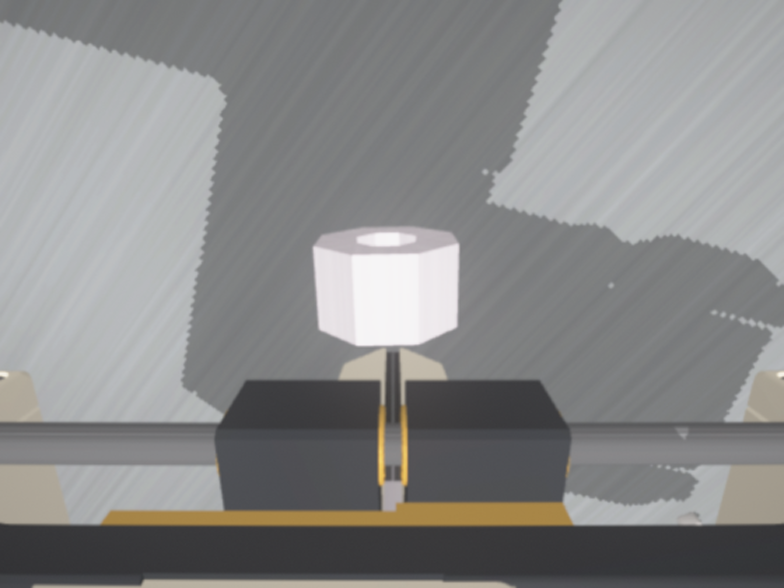

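View pics/s5.png

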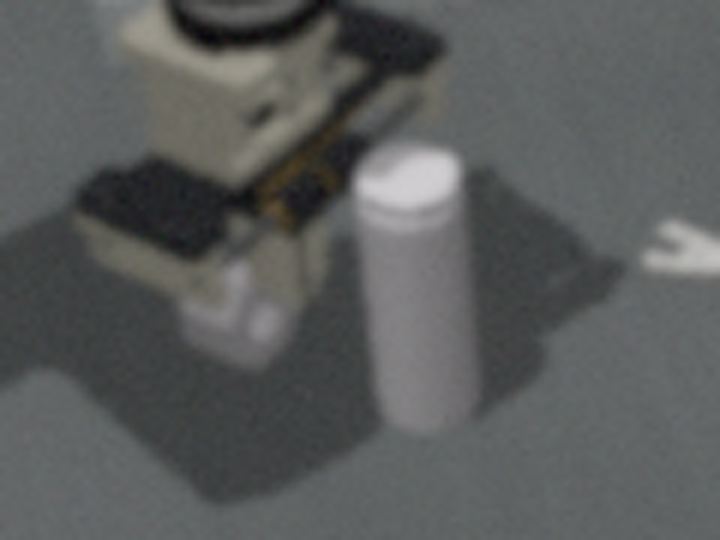

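Call:
{"method": "play_rows", "body": {
  "moves": [255,5,0,0,0,255,9,0,-1,0,255,12,0,-3,0,255,15,0,-5,0,255,18,0,-7,0,255,21,0,-8,0,255,24,0,-9,0,255,24,0,-9,0]
}}

```text
time: 5.13
tool_pos: [443.4, 311.8, 75.7]
tcp_rot: [3.141, -0.0, 2.269]
contact_force: [0.8, -0.0, -1.3]
grip_width: 0.6
```

```bash
python3 -c "
from h import *
shot('wrist','w6',None,1.4)
b=shot('side','s6',(170,100,290,190),6)
go(459,292,68)"
```

```text
t 5.23 pos [443.6 311.4  75.5] rot [-3.141  0.     2.268] F [ 0.9 -0.2  0.3] w 0.5 move [-24.7  -0.7   7.5] dist 26 rows 0.6
```

View pics/w6.png

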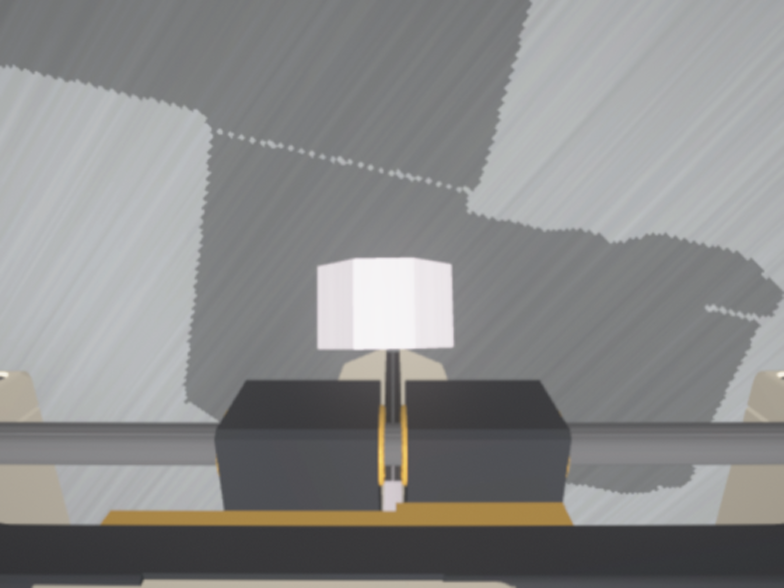

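View pics/s6.png

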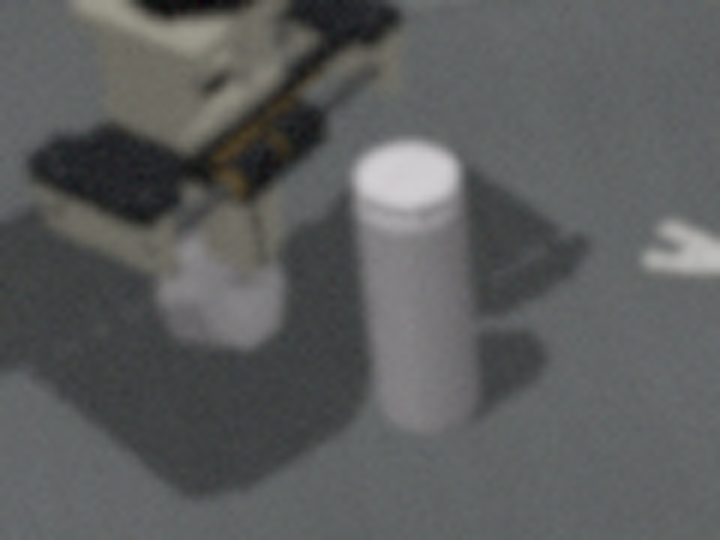

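Call:
{"method": "play_rows", "body": {
  "moves": [255,4,0,-1,0,255,8,0,-1,0,255,12,0,-1,0,255,16,0,-1,0,255,20,0,-1,0,255,24,0,0,0,255,26,0,0,0,255,26,0,0,0]
}}

```text
time: 5.9
tool_pos: [426.6, 331.6, 75.4]
tcp_rot: [-3.141, -0.0, 2.269]
contact_force: [-1.0, 0.1, -0.5]
grip_width: 0.5
```

```bash
python3 -c "
from h import *
shot('wrist','w7',None,1.4)
b=shot('side','s7',(170,100,290,190),6)
go(459,292,68)"
```

```text
t 6.0 pos [427.1 331.3  75.5] rot [-3.142  0.     2.268] F [ 0.2  0.1 -0.7] w 0.5 move [-50.6  -0.7   7.5] dist 51 rows 1.2
```

View pics/w7.png

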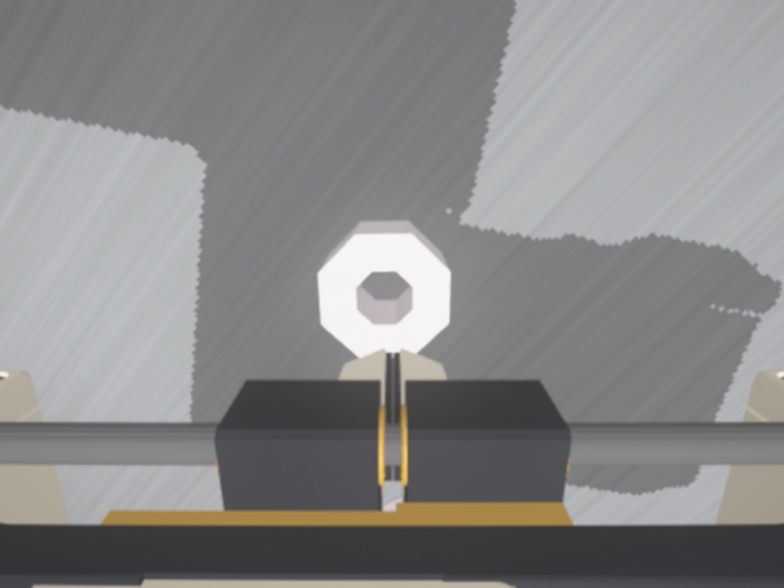

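View pics/s7.png

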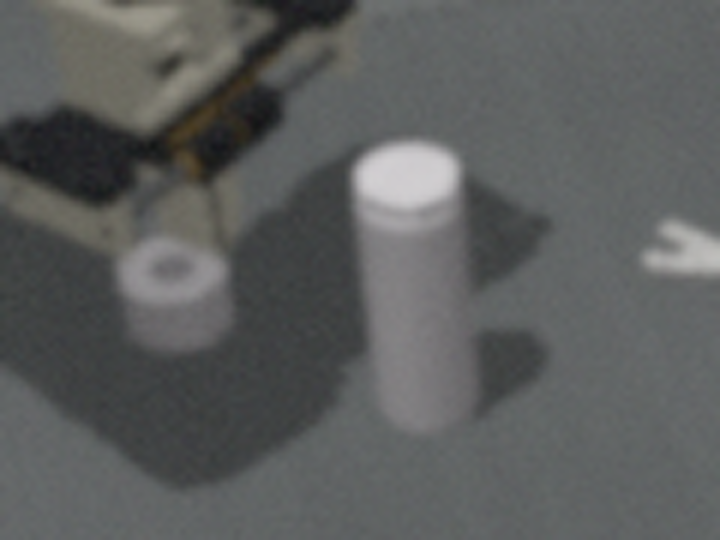

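```bash
python3 -c "
from h import *
c,W=load('w7');print(onz(c,W,(384/1.4,289/1.4),32))
go(445,69,180)"
```

```text
[407.76558393 350.08991205  32.        ]
t 6.0 pos [427.1 331.3  75.5] rot [-3.142  0.     2.268] F [ 0.2  0.1 -0.7] w 0.5 move [-212.6 -154.7 -104.5] dist 283 rows 6.8
```

Call:
{"method": "play_rows", "body": {
  "moves": [0,0,0,-80,0,0,0,0,-80,0,0,-213,-155,-105,40,0,-213,-155,-105,40,0,-213,-155,-105,40,0,-213,-155,-105,40,0,-213,-155,-105,40,0,-213,-155,-105,40]
}}

```text
time: 6.67
tool_pos: [443.8, 80.9, 179.6]
tcp_rot: [3.141, 0.0, 1.564]
contact_force: [1.0, 0.2, -0.1]
grip_width: 49.3
```

```bash
python3 -c "
from h import *
go(445,69,180)"
```

```text
t 6.67 pos [443.8  80.9 179.6] rot [3.141 0.    1.564] F [ 1.   0.2 -0.1] w 49.3 move [-11.9   1.3  -0.4] dist 12 rows 0.3
```

Call:
{"method": "play_rows", "body": {
  "moves": [0,-12,1,0,0,0,-12,1,0,0,0,-12,1,0,0,0,-12,1,0,0]
}}

```text
time: 7.0
tool_pos: [444.9, 71.5, 179.1]
tcp_rot: [-3.141, -0.0, 1.57]
contact_force: [-0.7, 0.3, -0.0]
grip_width: 75.9
```

```bash
python3 -c "
from h import *
shot('wrist','w8',None,1.4)
go(445,69,180)"
```

```text
t 7.05 pos [444.8  71.8 179.1] rot [-3.141 -0.     1.571] F [-0.4  0.8 -0.5] w 79.5 move [-2.8  0.2 -0.9] dist 3 rows 0.1
```

View pics/w8.png

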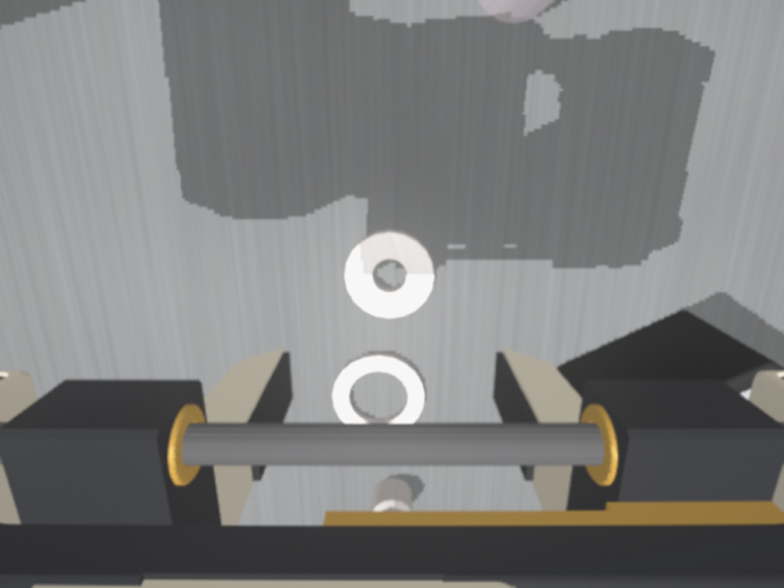

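```bash
cat >> h.py <<'E'
def ell(c,box,th,inv=False):
    x0,y0,x1,y1=box;g=cv2.cvtColor(c["color"],cv2.COLOR_RGB2GRAY)[y0:y1,x0:x1]
    m=(g<th if inv else g>th).astype(np.uint8)
    cs,h=cv2.findContours(m,cv2.RETR_CCOMP,cv2.CHAIN_APPROX_NONE)
    out=[]
    for q,hh in zip(cs,h[0]):
        if len(q)>15:
            e=cv2.fitEllipse(q);out.append((np.round(np.array(e[0])+[x0,y0],2).tolist(),np.round(e[1],1).tolist(),len(q),'hole' if hh[3]>=0 else 'out'))
    return out
E
python3 -c "
from h import *
c,W=load('w8')
for th in (175,190,200):
  for e in ell(c,(240,160,320,235),th): print(th,e,np.round(onz(c,W,e[0],12),1))
c3,W3=load('w3')
for e in ell(c3,(410,145,480,215),190): print(e,np.round(onz(c3,W3,e[0],12),1),tri((c,W,(278.2,196.4)),(c3,W3,e[0])))
"
```

```text
175 ([243.0, 216.72], [2.4, 34.7], 75, 'out') [410.3  49.1  12. ]
175 ([276.99, 195.31], [9.8, 13.0], 35, 'out') [442.7  70.2  12. ]
175 ([276.51, 200.15], [64.8, 70.9], 261, 'out') [442.3  65.5  12. ]
175 ([277.44, 196.05], [23.4, 23.9], 67, 'hole') [443.1  69.5  12. ]
190 ([277.43, 196.58], [61.1, 63.8], 178, 'out') [443.1  69.   12. ]
190 ([277.61, 196.04], [24.1, 24.8], 69, 'hole') [443.3  69.5  12. ]
200 ([277.44, 196.57], [60.7, 63.3], 178, 'out') [443.1  69.   12. ]
200 ([277.63, 195.96], [24.5, 25.2], 70, 'hole') [443.3  69.6  12. ]
([445.92, 182.23], [46.7, 54.1], 144, 'out') [443.9  69.2  12. ] (array([443.87794497,  69.1395198 ,  11.95406674]), [np.float64(0.03231689350818812), np.float64(0.032316893508280896)])
([445.93, 182.69], [17.6, 21.0], 55, 'hole') [443.4  68.9  12. ] (array([443.68966487,  69.58881912,  13.3306833 ]), [np.float64(0.1731617875823408), np.float64(0.17316178758248327)])
```

```bash
python3 -c "
from h import *
go(443.4,69.2,24)"
```

```text
t 7.05 pos [444.8  71.8 179.1] rot [-3.141 -0.     1.571] F [-0.4  0.8 -0.5] w 79.5 move [ -2.6  -1.4 155.1] dist 155 rows 3.7
```

Call:
{"method": "play_rows", "body": {
  "moves": [0,-2.6,-1.4,120,0,0,-2.6,-1.4,120,0,0,-2.6,-1.4,120,0,0,-2.6,-1.4,120,0,0,-2.6,-1.4,120,0]
}}

```text
time: 7.47
tool_pos: [442.4, 69.3, 58.2]
tcp_rot: [-3.137, -0.0, 1.572]
contact_force: [0.6, -1.3, 1.1]
grip_width: 91.9
```

```bash
python3 -c "
from h import *
go(443.4,69.2,24)"
```

```text
t 7.47 pos [442.4  69.3  58.2] rot [-3.137 -0.     1.572] F [ 0.6 -1.3  1.1] w 91.9 move [-0.1  1.2 34.2] dist 34 rows 0.8
```

Descend, settle, close.

Call:
{"method": "play_rows", "body": {
  "moves": [0,0,1,20,0,0,0,1,34,0,0,0,1,34,0,0,0,1,34,0,255,0,1,34,0,255,0,1,34,0,255,0,1,34,0,255,0,1,34,0]
}}

```text
time: 8.13
tool_pos: [445.1, 68.3, 26.0]
tcp_rot: [3.14, 0.0, 1.57]
contact_force: [-0.5, 0.7, 0.8]
grip_width: 69.7
```

Call:
{"method": "play_rows", "body": {
  "moves": [255,0,0,0,0,255,0,0,0,0,255,0,0,0,0]
}}

```text
time: 8.38
tool_pos: [444.5, 68.3, 25.5]
tcp_rot: [-3.141, 0.0, 1.57]
contact_force: [-1.5, 0.1, 6.5]
grip_width: 59.3
```

```bash
python3 -c "
from h import *
go(443.4,69.2,180)
print(np.round(onz(*load('sd1'),(319,209),84)),np.round(onz(*load('sc1'),(294,227),84)))"
```

```text
t 8.38 pos [444.5  68.3  25.5] rot [-3.141  0.     1.57 ] F [-1.5  0.1  6.5] w 59.3 move [   0.9   -1.1 -154.5] dist 155 rows 3.7
[644. -54.  84.] [655. -68.  84.]
```

```bash
python3 -c "
from h import *
go(640,-100,200)"
```

```text
t 8.38 pos [444.5  68.3  25.5] rot [-3.141  0.     1.57 ] F [-1.5  0.1  6.5] w 59.3 move [-168.1  195.7 -174.6] dist 311 rows 7.5
```

Call:
{"method": "play_rows", "body": {
  "moves": [255,0,0,-40,0,255,0,0,-80,0,255,-20,20,-110,0,255,-168,196,-175,0,255,-168,196,-175,0,255,-168,196,-175,0,255,-168,196,-175,0,255,-168,196,-175,0]
}}

```text
time: 9.05
tool_pos: [618.8, -82.3, 192.2]
tcp_rot: [-3.141, -0.0, 1.57]
contact_force: [1.3, -0.7, -0.8]
grip_width: 59.2
```

Call:
{"method": "play_rows", "body": {
  "moves": [255,-50,57,-19,0,255,-50,57,-19,0,255,-50,57,-19,0,255,-50,57,-19,0]
}}

```text
time: 9.38
tool_pos: [675.4, -132.5, 209.5]
tcp_rot: [-3.141, -0.0, 1.568]
contact_force: [-0.1, -0.6, -1.2]
grip_width: 59.1
```

```bash
python3 -c "
from h import *
shot('wrist','w9',None,1.4)
go(640,-100,200)"
```

```text
t 9.43 pos [ 674.4 -131.2  209.3] rot [-3.139e+00 -1.000e-03  1.569e+00] F [-0.3 -0.6 -1.5] w 59.2 move [ 31.1 -34.4   9.4] dist 47 rows 1.1
```

View pics/w9.png

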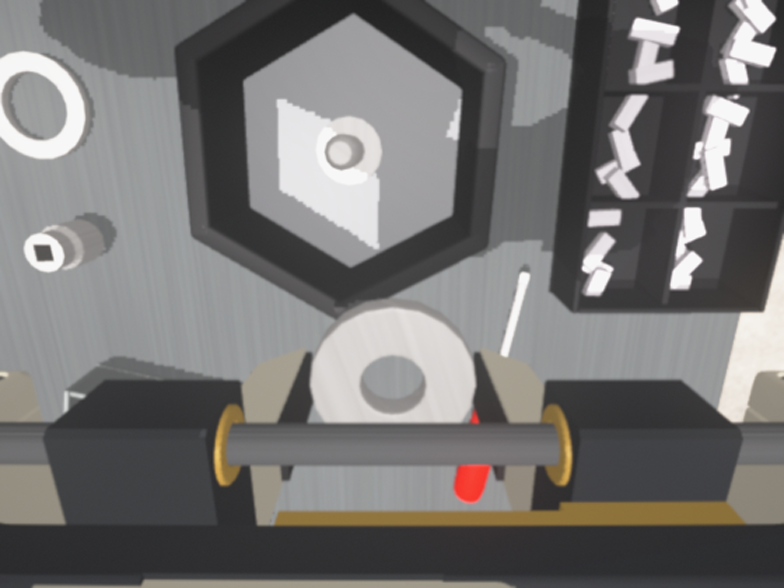

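Call:
{"method": "play_rows", "body": {
  "moves": [255,34,-30,10,0,255,34,-30,10,0,255,34,-30,10,0,255,34,-30,10,0]
}}

```text
time: 9.77
tool_pos: [644.1, -95.4, 201.1]
tcp_rot: [-3.141, -0.0, 1.572]
contact_force: [0.3, 0.3, -0.4]
grip_width: 59.1
```

```bash
python3 -c "
from h import *
shot('wrist','w10',None,1.4)
c,W=load('w10');save(c['color'][:,:,::-1],'w10c',(150,40,400,210),3.2)
go(640,-100,200)"
```

```text
t 9.82 pos [644.9 -96.2 201.6] rot [3.14  0.    1.571] F [-0.  -0.3 -1. ] w 59.1 move [-3.8 -4.9  1.6] dist 6 rows 0.2
```

View pics/w10.png

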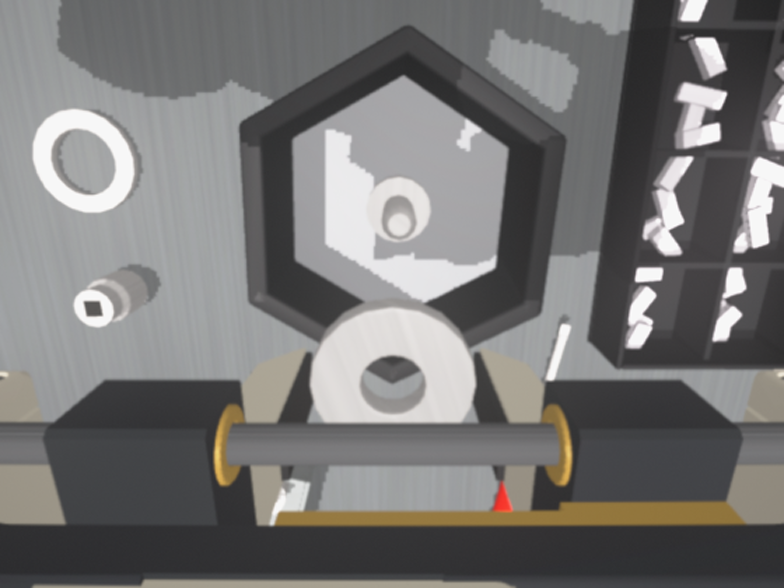

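View pics/w10c.png

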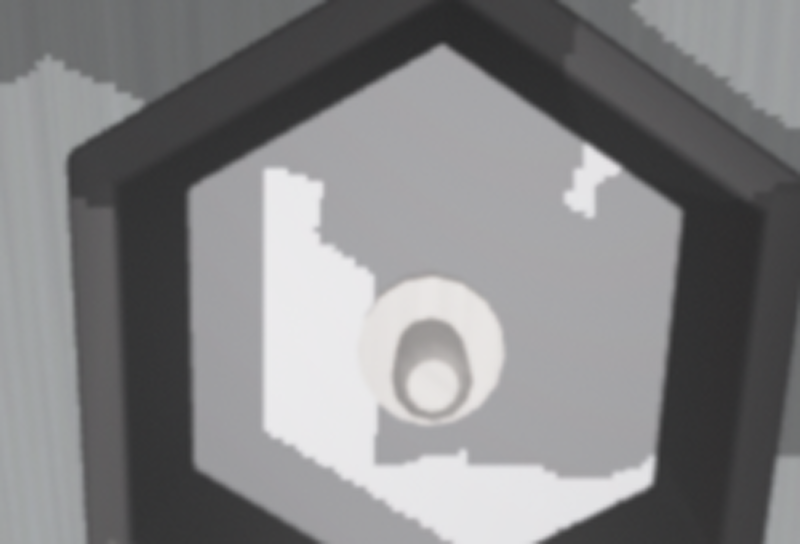

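```bash
python3 -c "
from h import *
c,W=load('w9');save(c['color'][:,:,::-1],'w9c',(200,70,290,140),8)
a=load('w9');b=load('w10')
print(onz(*a,(244.3,108.6),84),onz(*b,(285.3,160.3),84))
print(onz(*a,(249.3,107.1),28),onz(*b,(285,149.4),28))
print(tri((*a,(244.3,108.6)),(*b,(285.3,160.3))),tri((*a,(249.3,107.1)),(*b,(285,149.4))))
# ring in hand
for n in ('w9','w10'):
  c,W=load(n)
  for e in ell(c,(215,205,345,300),150): print(n,e)
"
```

```text
[649.77085895 -55.02693025  84.        ] [648.68705    -55.34345762  84.        ]
[648.56723212 -55.06243842  28.        ] [649.20454514 -54.99447893  28.        ]
(array([649.1262339 , -55.40315728,  81.73333375]), [np.float64(0.5206589668511294), np.float64(0.5206589668510713)]) (array([648.97273239, -54.84697908,  30.29582726]), [np.float64(0.2638693032742789), np.float64(0.2638693032742553)])
w9 ([281.24, 256.12], [98.5, 140.6], 572, 'out')
w9 ([280.32, 274.52], [37.9, 43.4], 124, 'hole')
w10 ([280.42, 258.16], [101.3, 128.0], 550, 'out')
w10 ([280.37, 273.76], [37.5, 43.1], 117, 'hole')
w10 ([280.27, 263.28], [20.3, 36.4], 83, 'hole')
```

View pics/w9c.png

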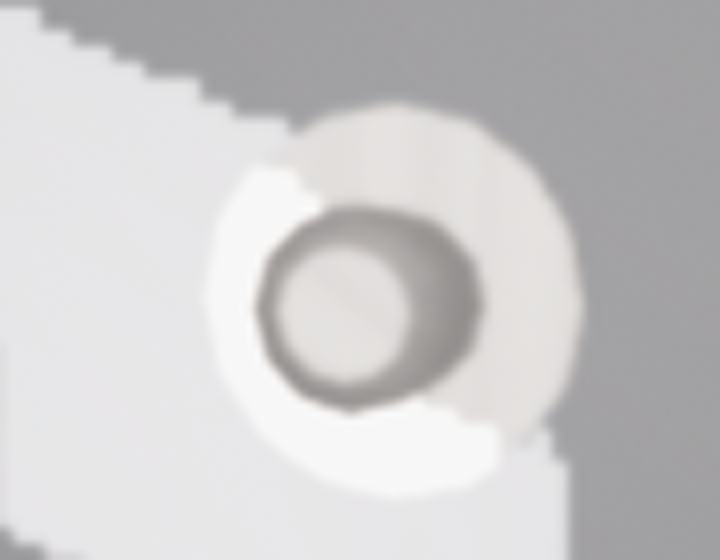

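```bash
python3 -c "
from h import *
c,W=load('w10');T=c['T_tool_cam'];Wt=np.linalg.inv(T)
for uv in [(280.37,273.76),(280.3,274.5)]:
  for z in (13.5,): print(onz(c,Wt,uv,z))
go(648.8,-55.2,150)
save(c['color'][:,:,::-1],'w10d',(215,205,345,300),6)
a=load('w9');print(onz(*a,(243,109.1),84),tri((*a,(243,109.1)),(*load('w10'),(285.3,160.3))))
"
```

```text
[ 1.35286146  0.8883155  13.5       ]
[ 0.94064429  0.85299943 13.5       ]
t 9.82 pos [644.9 -96.2 201.6] rot [3.14  0.    1.571] F [-0.  -0.3 -1. ] w 59.1 move [41.   3.9 51.6] dist 66 rows 1.6
[648.78981855 -55.37965249  84.        ] (array([648.71577002, -55.40959857,  83.50997779]), [np.float64(0.02798057284211779), np.float64(0.02798057284223346)])
```

View pics/w10d.png

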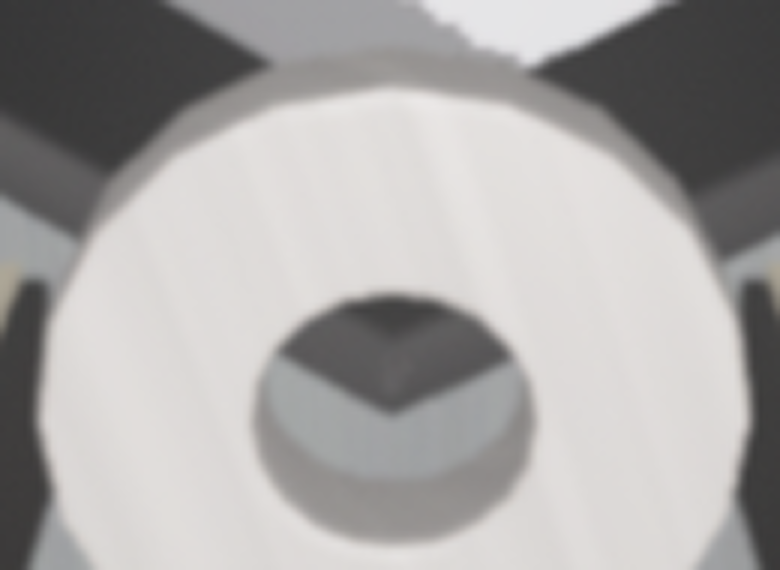

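```bash
python3 -c "
from h import *
c,W=load('w10');T=c['T_tool_cam'];print(np.round(T,4),c['cx'],c['fx']);print(ray(c,np.linalg.inv(T),(280.37,273.76)),ray(c,np.linalg.inv(T),(280.7,274.75)))
print(onz(c,np.linalg.inv(T),(280.7,274.75),13.5))
"
```

```text
[[-1.500000e-03 -9.519000e-01 -3.065000e-01  8.361300e+01]
 [ 1.000000e+00 -1.500000e-03 -3.000000e-04  8.843000e-01]
 [-2.000000e-04 -3.065000e-01  9.519000e-01 -1.357499e+02]
 [ 0.000000e+00  0.000000e+00  0.000000e+00  1.000000e+00]] 280.16662040819006 337.1759415507308
(array([  83.6130126 ,    0.88431534, -135.74989144]), array([-4.82696644e-01,  2.34726522e-05,  8.75787617e-01])) (array([  83.6130126 ,    0.88431534, -135.74989144]), array([-0.48517483,  0.00097968,  0.87441662]))
[ 0.80089674  1.05153217 13.5       ]
```

```bash
python3 -c "
from h import *
for i in (3,4,5,6,7,8,9,10):
  c,W=load(f'w{i}');print(i,np.round(c['T_tool_cam'][:3,3],2),np.round(R.from_matrix(c['T_tool_cam'][:3,:3]).as_rotvec(),4))
o=np.array([bot.get_obs()['tool_pos'] for _ in range(5)]);print(o)
"
```

```text
3 [ 8.4330e+01  9.0000e-02 -1.3575e+02] [-0.2442 -0.2445  1.5585]
4 [  83.      0.79 -135.75] [-0.2445 -0.2447  1.5584]
5 [  83.01    0.79 -135.75] [-0.2445 -0.2447  1.5584]
6 [  83.      0.79 -135.75] [-0.2445 -0.2447  1.5584]
7 [  83.      0.79 -135.75] [-0.2445 -0.2447  1.5584]
8 [  83.61    0.88 -135.75] [-0.2445 -0.2445  1.5585]
9 [  83.62    0.88 -135.75] [-0.2445 -0.2445  1.5585]
10 [  83.61    0.88 -135.75] [-0.2445 -0.2445  1.5585]
[[644.89014057 -96.20432076 201.61331421]
 [644.89014057 -96.20432076 201.61331421]
 [644.89014057 -96.20432076 201.61331421]
 [644.89014057 -96.20432076 201.61331421]
 [644.89014057 -96.20432076 201.61331421]]
```

Call:
{"method": "play_rows", "body": {
  "moves": [255,40,2.8,30,0,255,40,2.8,74,0,255,40,2.8,74,0,255,40,2.8,74,0,255,40,2.8,74,0,255,40,2.8,74,0]
}}

```text
time: 10.32
tool_pos: [649.2, -58.2, 129.3]
tcp_rot: [3.138, 0.001, 1.569]
contact_force: [0.0, 0.2, -0.9]
grip_width: 59.4
```

```bash
python3 -c "
from h import *
shot('wrist','w11',None,1.4)
shot('side','s11',(260,150,380,240),6)
shot('scene','c11',(240,180,340,260),7)
go(647.7,-56.2,124)"
```

```text
t 10.47 pos [648.7 -57.9 128.9] rot [3.138e+00 1.000e-03 1.569e+00] F [ 0.2 -0.2 -1.6] w 59.2 move [ 1.7 -1.1  4.9] dist 5 rows 0.1
```

View pics/w11.png

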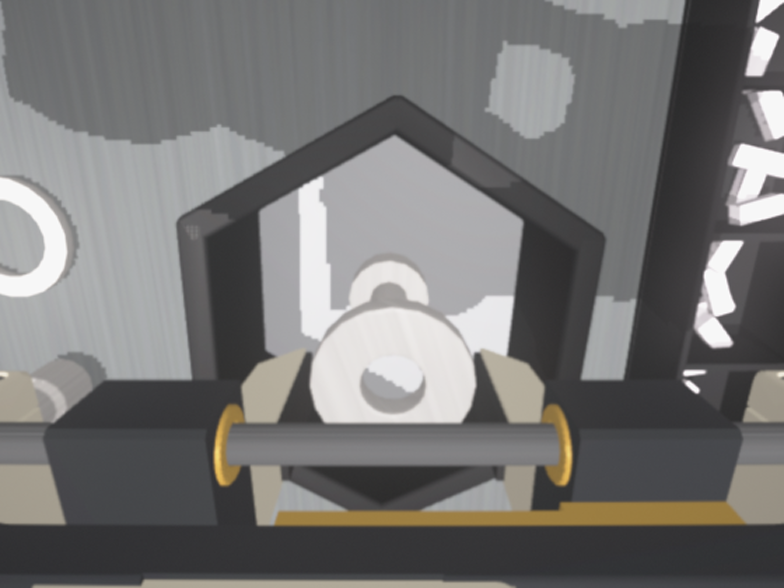

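View pics/s11.png

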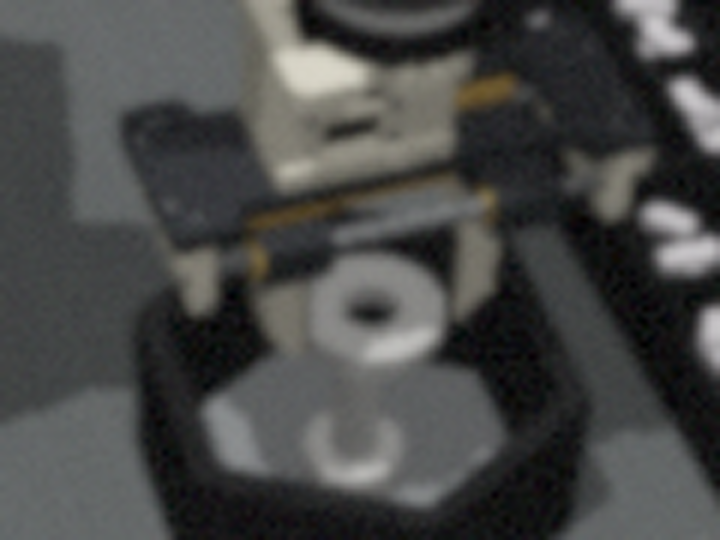

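```bash
python3 -c "
from h import *
c,W=load('w11');save(c['color'][:,:,::-1],'w11c',(230,170,330,230),8)
print(onz(c,W,(277.9,200),28), proj(c,W,[[648.7,-55.4,28],[648.7,-55.4,84],[648.7+21,-55.4,28],[648.7-21,-55.4,28],[648.7,-55.4+21,28]]))
g=cv2.cvtColor(c['color'],cv2.COLOR_RGB2GRAY);print(g[200,240:315]);print(g[212,240:320])
"
```

```text
[648.77974299 -44.75941715  28.        ] [[277.8703142  213.74484262]
 [277.64391587 244.73049169]
 [306.14902475 213.61706368]
 [249.57893889 213.87186196]
 [277.71214714 186.26566797]]
[170 170 171 170 170 170 170 171 171 171 171 171 180 205 223 228 229 229
 229 229 230 230 230 231 231 230 230 229 229 229 230 229 230 231 231 230
 227 224 225 227 228 229 229 229 230 231 231 232 233 232 231 231 230 231
 232 232 232 232 233 233 230 218 185 170 171 172 172 172 172 172 173 172
 172 172 172]
[170 170 170 170 170 170 171 171 178 201 222 227 228 229 229 229 228 228
 229 229 229 230 230 225 206 169 155 154 154 156 158 159 160 160 160 161
 161 161 161 161 161 161 160 160 160 159 161 161 162 168 194 221 228 230
 231 232 232 232 232 232 232 232 231 230 228 215 185 173 172 172 172 173
 172 172 172 172 172 172 171 172]
```

View pics/w11c.png

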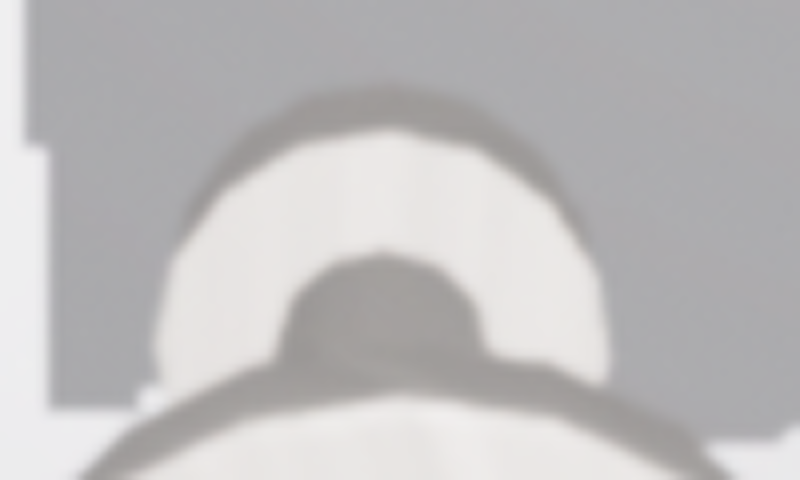

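Call:
{"method": "play_rows", "body": {
  "moves": [255,1.7,-1.1,0,0,255,1.7,-1.1,4,0,255,1.7,-1.1,12,0,255,1.7,-1.1,19,0,255,1.7,-1.1,26,0,255,1.7,-1.1,33,0,255,1.7,-1.1,40,0,255,1.7,-1.1,40,0]
}}

```text
time: 11.13
tool_pos: [646.0, -55.1, 84.7]
tcp_rot: [-3.139, -0.0, 1.57]
contact_force: [0.0, -0.2, -1.5]
grip_width: 59.4
```

```bash
python3 -c "
from h import *
shot('wrist','w12',None,1.4)
go(647.7,-56.2,53.5);print(bot.get_obs()['moment'])"
```

```text
t 11.18 pos [646.2 -55.1  85.6] rot [-3.14 -0.    1.57] F [-0.2  0.6 -1.7] w 59.2 move [-1.1  1.5 32.1] dist 32 rows 0.8
[ 0.01437231 -0.09659853  0.04753009]
```

View pics/w12.png

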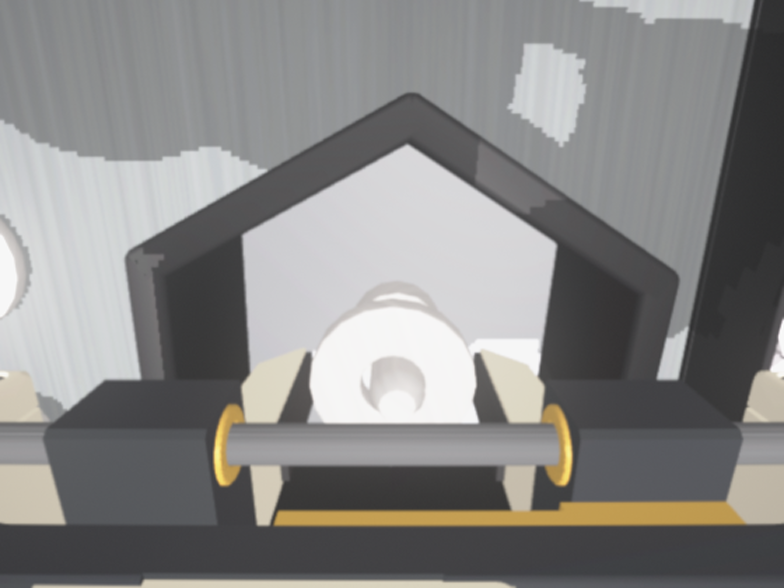

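Call:
{"method": "play_rows", "body": {
  "moves": [255,-0.6,1,6,0,255,-0.6,1,12,0,255,-0.6,1,18,0,255,-0.6,1,24,0,255,-0.6,1,28,0,255,-0.6,1,31,0,255,-0.6,1,32,0,255,-0.6,1,32,0]
}}

```text
time: 11.85
tool_pos: [647.5, -55.8, 54.5]
tcp_rot: [-3.141, -0.0, 1.57]
contact_force: [-0.3, 0.2, -1.1]
grip_width: 59.4
```

```bash
python3 -c "
from h import *
shot('side','s13',(260,150,380,240),6)
go(647.7,-56.2,53.5);print(bot.get_obs()['moment'])"
```

```text
t 11.9 pos [647.7 -55.8  54.9] rot [3.142 0.    1.57 ] F [-0.2 -0.1 -0.9] w 59.2 move [-0.4 -0.   1.4] dist 1 rows 0.0
[ 0.04319615 -0.0846069   0.03592845]
```

View pics/s13.png

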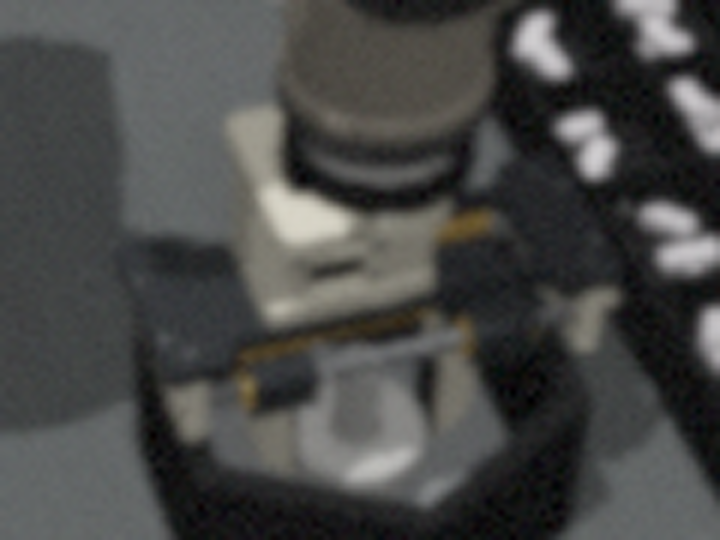

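Call:
{"method": "play_rows", "body": {
  "moves": [255,0,0,1,0,255,0,0,2,0,255,0,0,2,0]
}}

```text
time: 12.15
tool_pos: [648.0, -55.9, 53.6]
tcp_rot: [3.141, 0.0, 1.57]
contact_force: [-0.5, -0.0, 3.3]
grip_width: 59.8
```

Call:
{"method": "play_rows", "body": {
  "moves": [60,0,0,0,0,60,0,0,0,0,60,0,0,0,0,60,0,0,-15,0,60,0,0,-50,0,60,0,0,-90,0,60,0,0,-130,0,60,0,0,-145,0]
}}

```text
time: 12.82
tool_pos: [649.7, -56.1, 204.3]
tcp_rot: [3.133, 0.002, 1.57]
contact_force: [1.1, -0.6, 1.7]
grip_width: 70.5
```

```bash
python3 -c "
from h import *
shot('wrist','w14',None,1.4)
go(647.7,-56.2,53.5)"
```

```text
t 12.87 pos [650.3 -56.3 205.6] rot [3.13e+00 2.00e-03 1.57e+00] F [ 0.1 -0.9  1.9] w 70.5 move [  0.5  -4.3 152. ] dist 152 rows 3.6
```

View pics/w14.png

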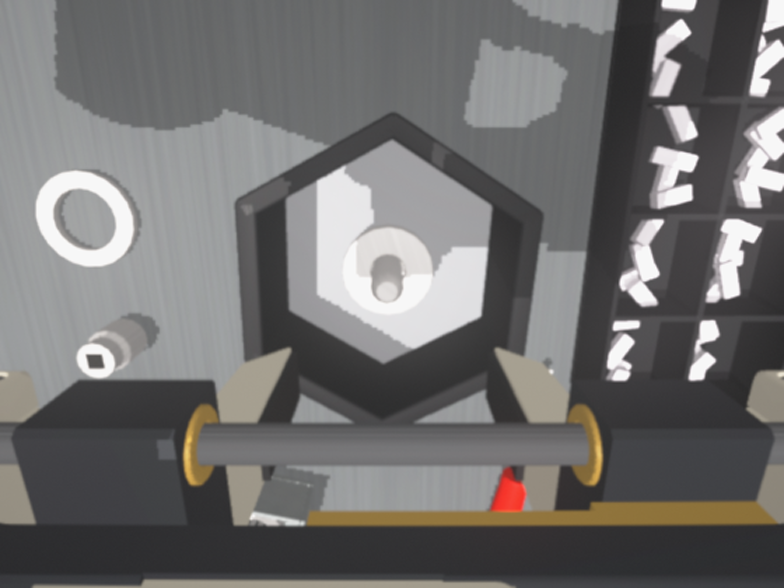

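```bash
python3 -c "
from h import *
go(408,350,190)"
```

```text
t 12.87 pos [650.3 -56.3 205.6] rot [3.13e+00 2.00e-03 1.57e+00] F [ 0.1 -0.9  1.9] w 70.5 move [ 406.1 -242.8   11.8] dist 473 rows 11.3
```

Call:
{"method": "play_rows", "body": {
  "moves": [0,270,-162,0,-40,0,270,-162,0,-40,0,270,-162,0,-40,0,270,-162,0,-40,0,270,-162,0,-40,0,270,-162,0,-40,0,270,-162,0,-40,0,270,-162,0,-40]
}}

```text
time: 13.53
tool_pos: [483.2, 217.3, 197.6]
tcp_rot: [-3.141, -0.001, 2.27]
contact_force: [1.2, 0.5, -0.0]
grip_width: 91.4
```

```bash
python3 -c "
from h import *
go(408,350,180)"
```

```text
t 13.53 pos [483.2 217.3 197.6] rot [-3.141e+00 -1.000e-03  2.270e+00] F [ 1.2  0.5 -0. ] w 91.4 move [149.9  28.   17.8] dist 154 rows 3.7
```

Call:
{"method": "play_rows", "body": {
  "moves": [0,150,28,0,0,0,150,28,0,0,0,150,28,0,0,0,150,28,17,0,0,150,28,17,0,0,150,28,17,0,0,150,28,17,0]
}}

```text
time: 14.12
tool_pos: [411.2, 347.1, 180.6]
tcp_rot: [-3.141, 0.0, 2.268]
contact_force: [0.4, -0.4, -0.1]
grip_width: 91.9
```

```bash
python3 -c "
from h import *
c,W=shot('wrist','w15',None,1.4)
save(c['color'][:,:,::-1],'w15c',(230,150,330,225),8)
go(408,350,180)"
```

```text
t 14.17 pos [411.7 346.7 180.9] rot [3.141 0.    2.267] F [-0.1 -0.3  0.6] w 91.7 move [ 4.9 -0.7  0.9] dist 5 rows 0.1
```

View pics/w15.png

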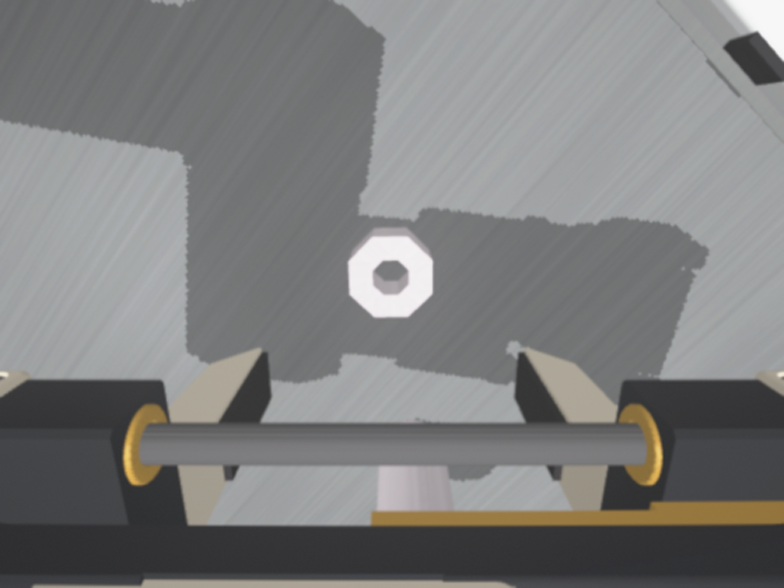

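View pics/w15c.png

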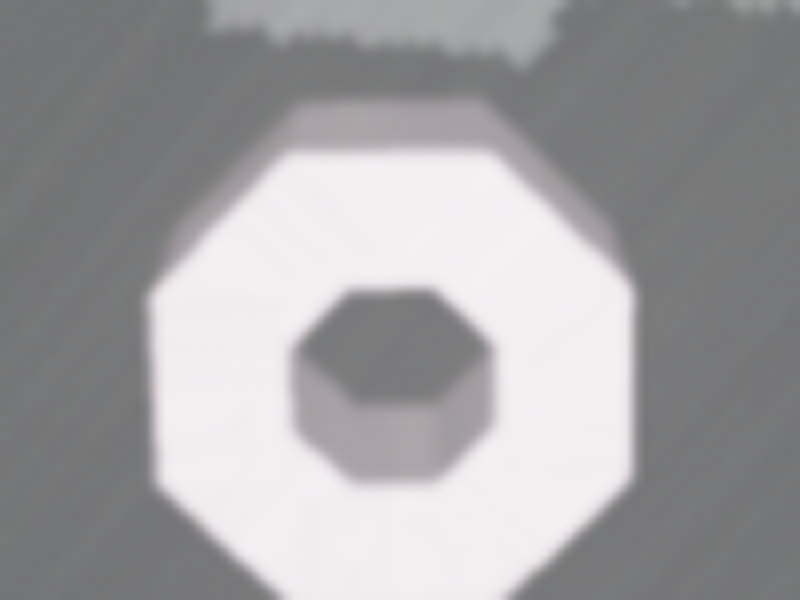

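```bash
python3 -c "
from h import *
p=onz(*load('w15'),(279.1,198.25),32);print(p)
go(p[0]-.9,p[1]-.2,30)"
```

```text
[410.60420516 347.22693287  32.        ]
t 14.17 pos [411.7 346.7 180.9] rot [3.141 0.    2.267] F [-0.1 -0.3  0.6] w 91.7 move [  1.6  -1.3 150.9] dist 151 rows 3.6
```

Call:
{"method": "play_rows", "body": {
  "moves": [0,1.6,-1.3,120,0,0,1.6,-1.3,120,0,0,1.6,-1.3,120,0,0,1.6,-1.3,120,0,0,1.6,-1.3,140,0,0,1.6,-1.3,151,0,0,1.6,-1.3,151,0,0,1.6,-1.3,151,0]
}}

```text
time: 14.83
tool_pos: [409.9, 347.6, 31.0]
tcp_rot: [3.141, 0.0, 2.267]
contact_force: [0.7, 0.5, 0.4]
grip_width: 91.4
```

Call:
{"method": "play_rows", "body": {
  "moves": [255,0,0,0,0,255,0,0,0,0,255,0,0,0,0,255,0,0,0,0,255,0,0,0,0,255,0,0,0,0,255,0,0,0,0,255,0,0,0,0]
}}

```text
time: 15.5
tool_pos: [409.0, 347.7, 29.9]
tcp_rot: [3.142, 0.0, 2.268]
contact_force: [-0.7, -0.6, 1.5]
grip_width: 51.8
```

```bash
python3 -c "
from h import *
c,W=shot('wrist','w16',None,1.4)
go(645,-100,205)"
```

```text
t 15.55 pos [409.  347.7  29.9] rot [-3.142  0.     2.268] F [-0.2 -0.3  2.5] w 51.5 move [-494.8 -106.6 -175. ] dist 536 rows 12.8
```

View pics/w16.png

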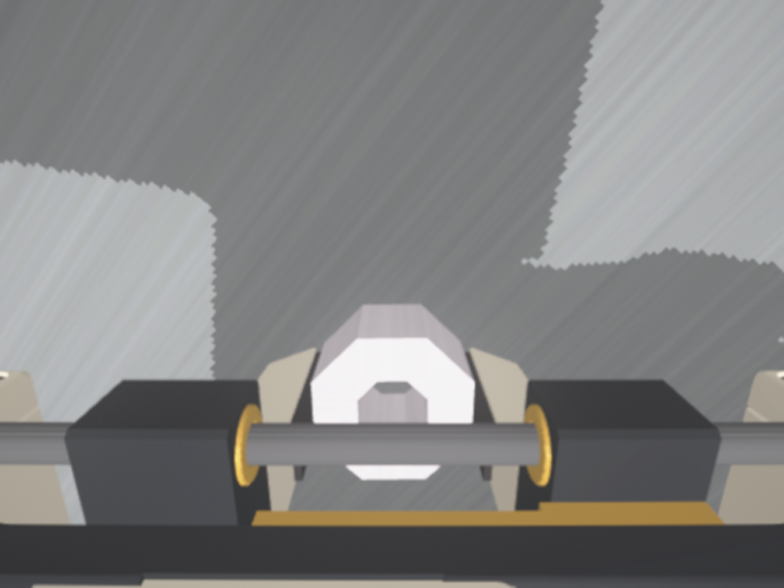

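```bash
python3 -c "
from h import *
c,W=load('w16');Wt=np.linalg.inv(c['T_tool_cam'])
for uv in [(280.4,241.4),(280.4,341.4),(312/1.4,275),(473/1.4,275)]: print(onz(c,Wt,uv,-2))
c,W=load('w16');save(c['color'][:,:,::-1],'w16c',(210,210,350,350),5)
"
```

```text
[24.89060393  0.82011263 -2.        ]
[-27.04640614   0.75257167  -2.        ]
[  8.67930552 -24.83611248  -2.        ]
[ 8.59786412 26.39726594 -2.        ]
```

View pics/w16c.png

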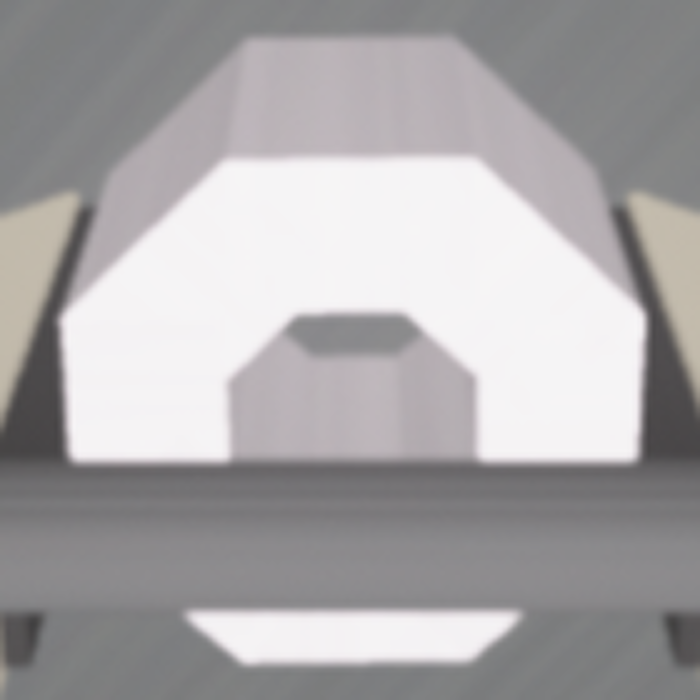

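Call:
{"method": "play_rows", "body": {
  "moves": [255,0,0,-40,0,255,0,0,-80,0,255,0,0,-120,0,255,0,0,-160,0,255,0,0,-180,0,255,-20,-4,-180,0,255,-60,-13,-180,0,255,-100,-21,-180,0]
}}

```text
time: 16.22
tool_pos: [456.9, 257.3, 210.2]
tcp_rot: [3.141, 0.0, 2.271]
contact_force: [1.7, -0.2, -1.2]
grip_width: 51.6
```

```bash
python3 -c "
from h import *
go(647.4,-54.8,200)"
```

```text
t 16.22 pos [456.9 257.3 210.2] rot [3.141 0.    2.271] F [ 1.7 -0.2 -1.2] w 51.6 move [-361.4  -55.6   10.2] dist 366 rows 8.8
```

Call:
{"method": "play_rows", "body": {
  "moves": [255,-356,-55,8,0,255,-356,-55,8,0,255,-356,-55,8,0,255,-356,-55,8,0,255,-356,-55,8,0,255,-356,-55,8,0,255,-356,-55,8,0,255,-356,-55,8,0]
}}

```text
time: 16.88
tool_pos: [630.0, -29.6, 201.9]
tcp_rot: [-3.141, -0.001, 2.268]
contact_force: [0.8, 1.0, -1.9]
grip_width: 51.9
```

Call:
{"method": "play_rows", "body": {
  "moves": [255,-26,-4,5,0,255,-26,-4,5,0,255,-26,-4,5,0]
}}

```text
time: 17.13
tool_pos: [643.0, -51.5, 195.9]
tcp_rot: [-3.14, -0.002, 2.265]
contact_force: [-1.4, 0.9, -1.7]
grip_width: 51.5
```

```bash
python3 -c "
from h import *
go(647.4,-54.8,140)"
```

```text
t 17.13 pos [643.  -51.5 195.9] rot [-3.140e+00 -2.000e-03  2.265e+00] F [-1.4  0.9 -1.7] w 51.5 move [-5.5  1.4 55.9] dist 56 rows 1.3
```

Call:
{"method": "play_rows", "body": {
  "moves": [255,-4,1,55,0,255,-4,1,58,0,255,-4,1,58,0,255,-4,1,58,0,255,-4,1,58,0]
}}

```text
time: 17.55
tool_pos: [647.1, -51.6, 141.2]
tcp_rot: [3.14, 0.002, 2.269]
contact_force: [0.6, 0.1, -0.2]
grip_width: 52.0
```

```bash
python3 -c "
from h import *
c,W=shot('wrist','w17',None,1.4)
shot('side','s17',(260,150,380,240),6)
print(proj(c,W,[[648.7,-55.4,84],[648.7,-55.4,28]]))
go(647.4,-54.8,70)"
```

```text
[[276.96060317 245.82724555]
 [277.49120646 216.13533151]]
t 17.65 pos [647.4 -52.  141.7] rot [3.139e+00 3.000e-03 2.269e+00] F [ 1.3 -1.1 -0.8] w 51.6 move [-1.9 -2.  71.7] dist 72 rows 1.7
```

View pics/w17.png

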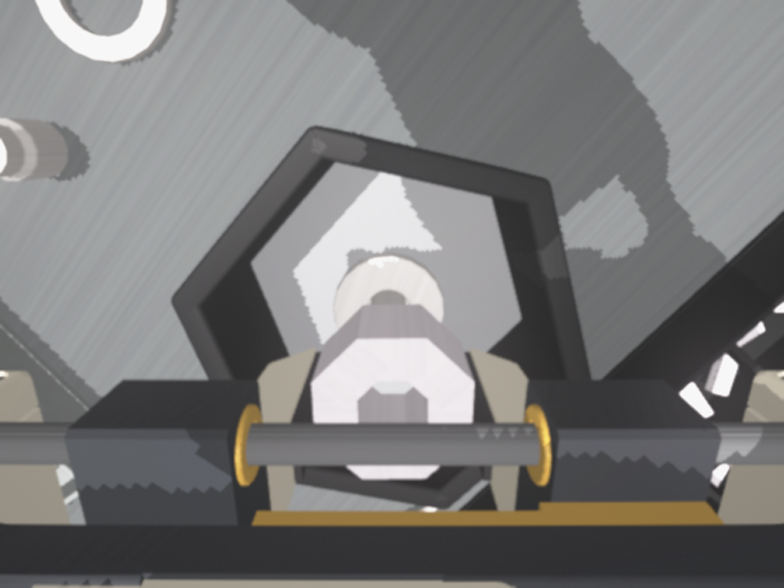

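View pics/s17.png

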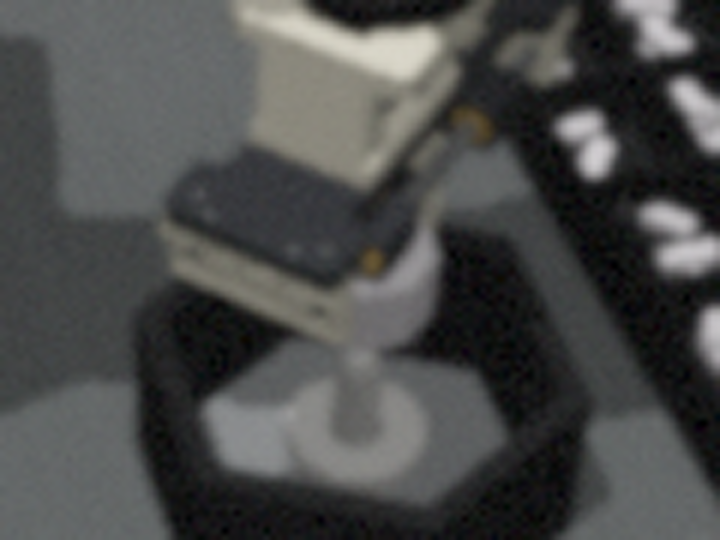

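Call:
{"method": "play_rows", "body": {
  "moves": [255,-1.9,-2,0,0,255,-1.9,-2,5,0,255,-1.9,-2,15,0,255,-1.9,-2,22,0,255,-1.9,-2,29,0,255,-1.9,-2,36,0,255,-1.9,-2,36,0,255,-1.9,-2,36,0]
}}

```text
time: 18.32
tool_pos: [646.0, -55.2, 102.6]
tcp_rot: [-3.141, -0.001, 2.268]
contact_force: [-0.2, -0.3, -1.3]
grip_width: 51.8
```

```bash
python3 -c "
from h import *
c,W=shot('wrist','w18',(180,160,380,360),3)
go(647.4,-54.8,70)"
```

```text
t 18.37 pos [646.2 -55.3 103.2] rot [-3.141 -0.     2.268] F [-0.4 -0.2 -0.4] w 52.1 move [-0.4  1.2 33.2] dist 33 rows 0.8
```

View pics/w18.png

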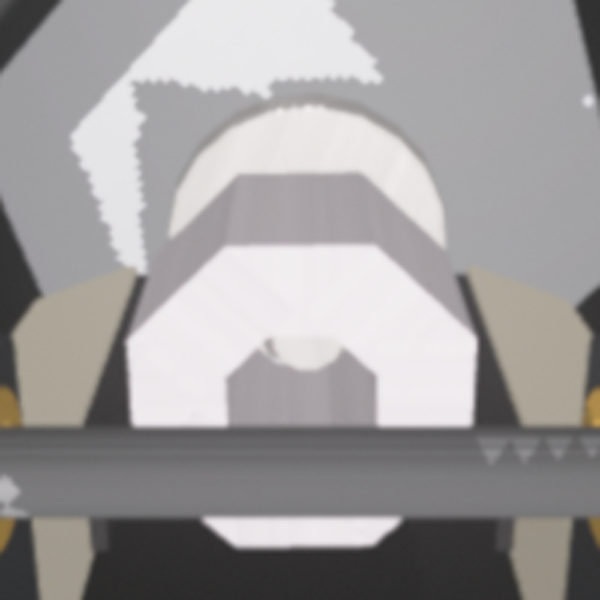

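Call:
{"method": "play_rows", "body": {
  "moves": [255,-0.4,1.1,0,0,255,-0.4,1.1,5,0,255,-0.4,1.1,11,0,255,-0.4,1.1,17,0,255,-0.4,1.1,23,0,255,-0.4,1.1,28,0,255,-0.4,1.1,31,0,255,-0.4,1.1,31,0]
}}

```text
time: 19.03
tool_pos: [646.8, -54.8, 71.3]
tcp_rot: [-3.14, -0.001, 2.268]
contact_force: [-0.2, 0.2, -1.5]
grip_width: 52.5
```

```bash
python3 -c "
from h import *
c,W=shot('wrist','w19',(180,160,380,360),3)
go(647.4,-54.8,70)"
```

```text
t 19.08 pos [647.1 -54.9  71.9] rot [-3.141e+00 -1.000e-03  2.268e+00] F [ 0.4 -0.7  0.4] w 52.2 move [-0.1  0.3  1.9] dist 2 rows 0.0
```

View pics/w19.png

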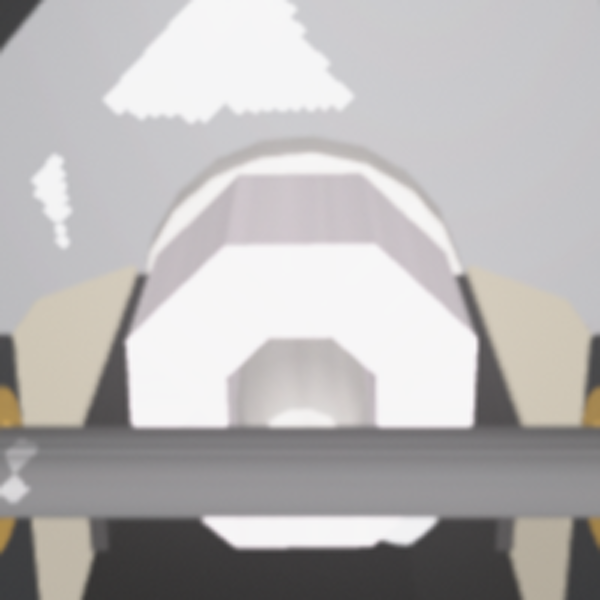

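Post centred in the bore. Lower the last 2 mm to contact, then release.

Call:
{"method": "play_rows", "body": {
  "moves": [255,0,0.2,1,0,255,0,0.2,2,0,255,0,0.2,2.5,0,255,0,0.2,2.5,0]
}}

```text
time: 19.42
tool_pos: [647.5, -54.7, 70.0]
tcp_rot: [3.142, 0.0, 2.268]
contact_force: [0.3, 0.1, -1.6]
grip_width: 51.7
```

Call:
{"method": "play_rows", "body": {
  "moves": [75,0,0,0,0,75,0,0,0,0,75,0,0,0,0,75,0,0,0,0,75,0,0,-20,0,75,0,0,-60,0,75,0,0,-100,0,75,0,0,-135,0]
}}

```text
time: 20.08
tool_pos: [647.6, -54.7, 207.4]
tcp_rot: [3.141, 0.001, 2.268]
contact_force: [1.8, 0.6, 0.3]
grip_width: 65.2
```

```bash
python3 -c "
from h import *
c,W=shot('wrist','w20',None,1.4)
shot('side','s20',(260,150,380,240),6)
go(647.4,-54.8,70)
p=tri((*load('sd1'),(308,310)),(*load('sc1'),(216,274)));print(p)
print(onz(*load('w1'),(286,74),50))"
```

```text
t 20.18 pos [650.5 -55.3 212.7] rot [3.133 0.011 2.268] F [0.9 0.  1. ] w 64.6 move [  3.9  -3.3 142.6] dist 143 rows 3.4
(array([ 535.41469267, -287.49849784,   40.54060456]), [np.float64(0.45566601759968817), np.float64(0.4556660175996127)])
[ 535.48070648 -288.45205827   50.        ]
```

View pics/w20.png

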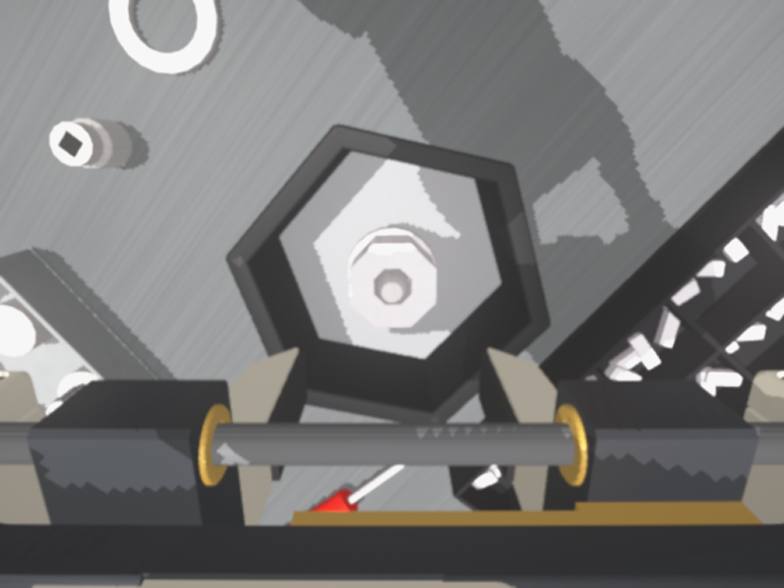

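View pics/s20.png

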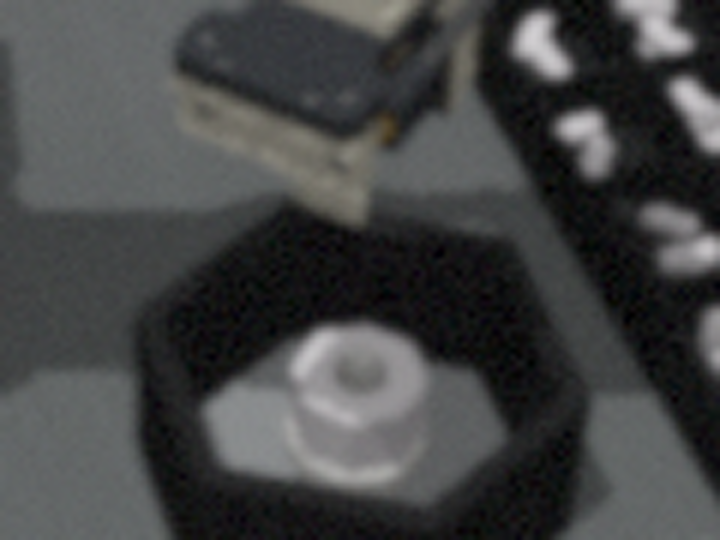

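```bash
python3 -c "
from h import *
go(536,-290,195)"
```

```text
t 20.18 pos [650.5 -55.3 212.7] rot [3.133 0.011 2.268] F [0.9 0.  1. ] w 64.6 move [-106.2 -238.7   16.8] dist 262 rows 6.3
```

Call:
{"method": "play_rows", "body": {
  "moves": [75,-106,-238,10,40,75,-106,-238,10,40,75,-106,-238,10,40,75,-106,-238,10,40,75,-106,-238,10,40,75,-106,-238,10,40,75,-106,-238,10,40,75,-106,-238,10,40]
}}

```text
time: 20.85
tool_pos: [531.3, -291.8, 194.2]
tcp_rot: [-3.141, 0.0, 1.566]
contact_force: [1.2, 1.0, 0.0]
grip_width: 65.2
```

```bash
python3 -c "
from h import *
c,W=shot('wrist','w21',None,1.4)
go(536,-290,195)"
```

```text
t 20.9 pos [ 532.4 -289.8  194.4] rot [-3.141e+00 -1.000e-03  1.568e+00] F [-0.4  0.7  0.4] w 64.5 move [-0.2  3.6 -0.6] dist 4 rows 0.1
```

View pics/w21.png

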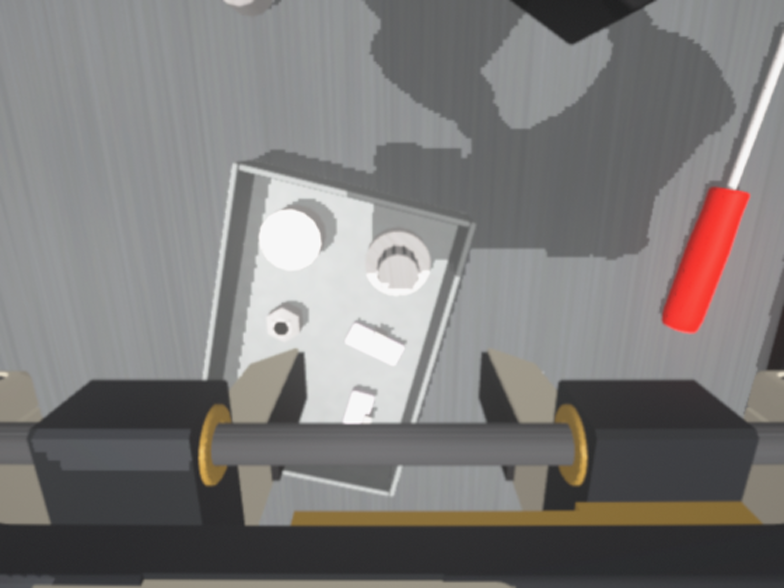

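```bash
python3 -c "
from h import *
c,W=load('w21');save(c['color'][:,:,::-1],'w21c',(150,100,350,250),4)
L=[onz(c,W,(u/1.4,v/1.4),45)[:2] for u,v in [(236,165),(472,224),(393,493)]]
k=onz(c,W,(398/1.4,272/1.4),50)[:2];f=onz(c,W,(398/1.4,264/1.4),23)[:2];pl=onz(c,W,(290/1.4,240/1.4),30)[:2]
print(L,k,f,pl)
def d(p,a,b): t=(b-a)/np.linalg.norm(b-a);return (p-a)[0]*t[1]-(p-a)[1]*t[0]
print('dist top rim',d(k,L[0],L[1]),'right rim',d(k,L[1],L[2]),'plug',np.linalg.norm(k-pl), np.degrees(np.arctan2(*(L[1]-L[0])[::-1])),np.degrees(np.arctan2(*(L[2]-L[1])[::-1])),[np.linalg.norm(L[1]-L[0]),np.linalg.norm(L[2]-L[1])])
"
```

```text
[array([ 440.98585279, -221.64452695]), array([ 580.53774079, -257.25655526]), array([ 531.42524924, -455.96984823])] [ 535.521541   -285.77933731] [ 535.80617983 -287.70205704] [ 466.07483496 -269.4633244 ]
dist top rim 38.76799538427579 right rim 36.85769287233587 plug 71.33762861732362 -14.315688899292319 -103.88258939463398 [np.float64(144.02411605335098), np.float64(204.69247574318976)]
```

View pics/w21c.png

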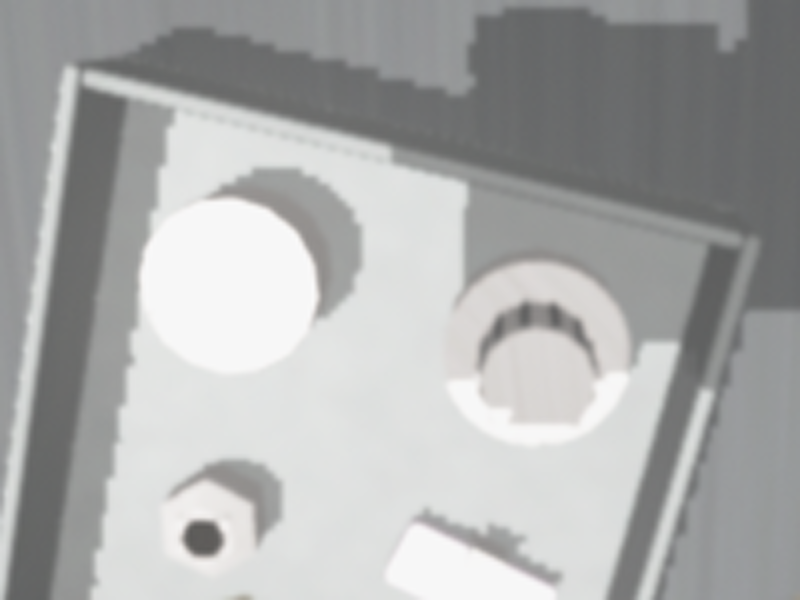

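```bash
python3 -c "
from h import *
go(534.8,-287,110)"
```

```text
t 20.9 pos [ 532.4 -289.8  194.4] rot [-3.141e+00 -1.000e-03  1.568e+00] F [-0.4  0.7  0.4] w 64.5 move [ 2.8  2.5 84.4] dist 84 rows 2.0
```

Call:
{"method": "play_rows", "body": {
  "moves": [155,2.8,2.4,20,-31,155,2.8,2.4,40,-31,155,2.8,2.4,60,-31,155,2.8,2.4,80,-31,155,2.8,2.4,84,-31,155,2.8,2.4,84,-31,155,2.8,2.4,84,-31,155,2.8,2.4,84,-31]
}}

```text
time: 21.57
tool_pos: [536.5, -285.3, 111.7]
tcp_rot: [3.141, 0.001, 2.111]
contact_force: [-0.8, -0.6, 0.0]
grip_width: 35.7
```

```bash
python3 -c "
from h import *
c,W=shot('wrist','w22',None,1.4)
print(proj(c,W,[[535.7,-286.8,50]]))
go(534.8,-287,49)"
```

```text
[[276.61228098 238.71478405]]
t 21.62 pos [ 536.4 -285.6  111.9] rot [3.141e+00 2.000e-03 2.111e+00] F [-0.5 -0.4  0.1] w 36.2 move [-0.3 -2.1 62.9] dist 63 rows 1.5
```

View pics/w22.png

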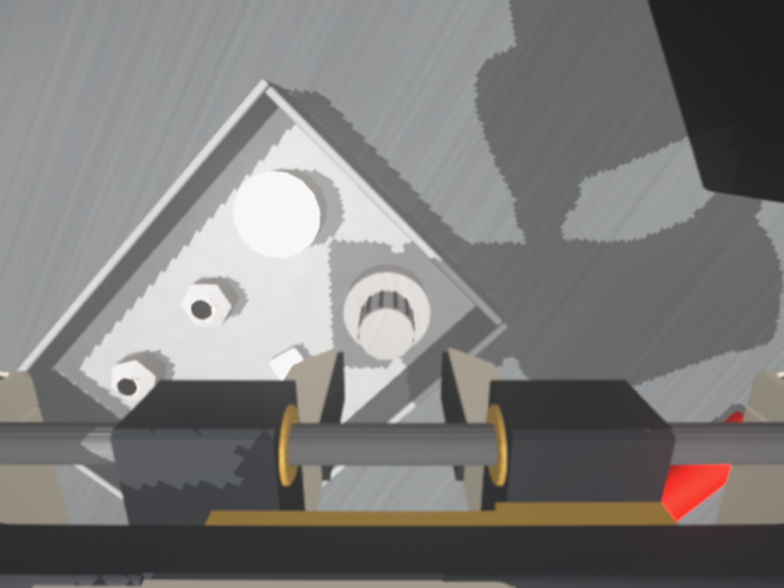

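Call:
{"method": "play_rows", "body": {
  "moves": [155,0.2,-2.3,0,0,155,0.2,-2.3,10,0,155,0.2,-2.3,30,0,155,0.2,-2.3,30,0,155,0.2,-2.3,30,0]
}}

```text
time: 22.03
tool_pos: [532.7, -286.6, 79.9]
tcp_rot: [-3.14, -0.002, 2.111]
contact_force: [-1.1, -0.4, 0.3]
grip_width: 35.8
```

```bash
python3 -c "
from h import *
c,W=shot('wrist','w23',None,1.4)
go(534.8,-287,49)"
```

```text
t 22.08 pos [ 533.3 -287.1   80.9] rot [-3.141e+00 -1.000e-03  2.111e+00] F [0.  0.5 0.4] w 36.2 move [-0.7  1.3 31.9] dist 32 rows 0.8
```

View pics/w23.png

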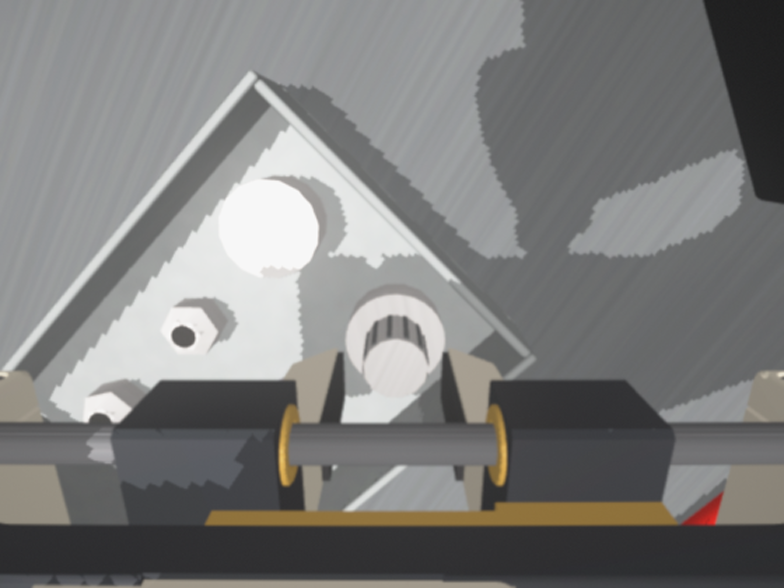

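Call:
{"method": "play_rows", "body": {
  "moves": [155,-0.5,1.2,0,0,155,-0.5,1.2,8,0,155,-0.5,1.2,16,0,155,-0.5,1.2,24,0,155,-0.5,1.2,31,0,155,-0.5,1.2,31,0,155,-0.5,1.2,31,0]
}}

```text
time: 22.67
tool_pos: [534.4, -286.6, 49.2]
tcp_rot: [-3.141, -0.001, 2.111]
contact_force: [-0.0, 0.2, 0.5]
grip_width: 35.6
```

Call:
{"method": "play_rows", "body": {
  "moves": [255,0,0,0,0,255,0,0,0,0,255,0,0,0,0,255,0,0,0,0,255,0,0,0,0,255,0,0,0,0]
}}

```text
time: 23.17
tool_pos: [534.9, -287.0, 50.3]
tcp_rot: [3.141, 0.001, 2.111]
contact_force: [-0.4, 0.2, 2.3]
grip_width: 25.5
```

```bash
python3 -c "
from h import *
c,W=shot('wrist','w24',None,1.4)
go(647.4,-55,210)"
```

```text
t 23.22 pos [ 534.9 -287.    50.3] rot [3.141e+00 1.000e-03 2.111e+00] F [-0.9 -0.1  1.4] w 25.6 move [ 141.   215.8 -159.7] dist 303 rows 7.3
```

View pics/w24.png

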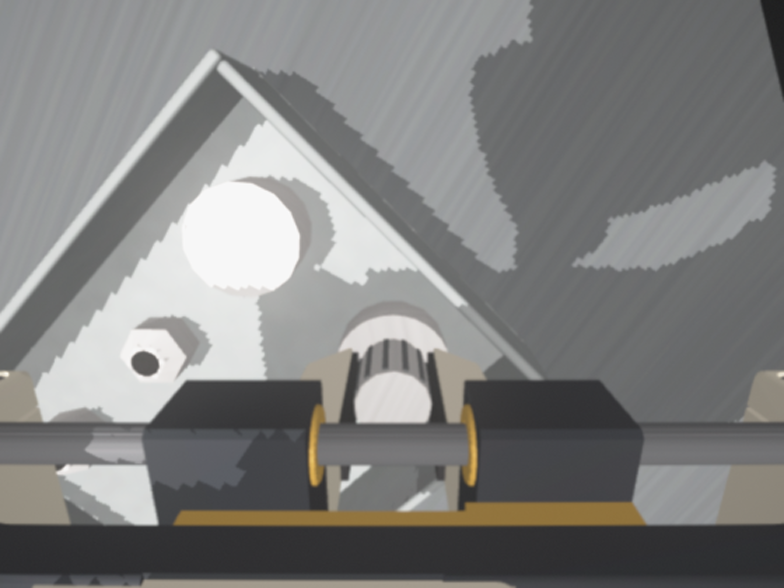

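```bash
python3 -c "
from h import *
c,W=load('w24');save(c['color'][:,:,::-1],'w24c',(230,200,330,310),6)
Wt=np.linalg.inv(c['T_tool_cam']);print(c['T_tool_cam'][:3,3])
z=50-50
print(onz(c,Wt,(394.5/1.4,371/1.4),z), onz(c,Wt,(356/1.4,402/1.4),z),onz(c,Wt,(433/1.4,402/1.4),z))
print('flange front edge',onz(c,Wt,(392/1.4,315/1.4),27))
"
```

```text
[  83.13438504    0.8486032  -135.74904071]
[12.69385563  1.48608991  0.        ] [  1.4428667  -11.10350209   0.        ] [ 1.40180181 14.07577598  0.        ]
flange front edge [21.59677314  0.69328974 27.        ]
```

View pics/w24c.png

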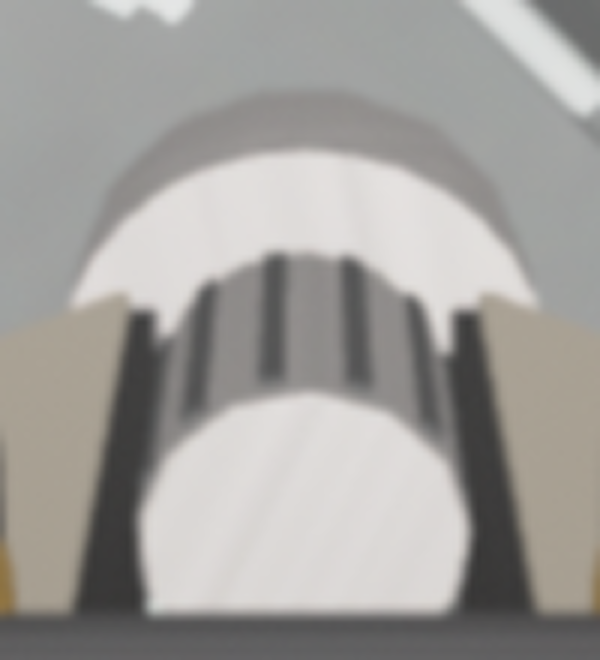

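Call:
{"method": "play_rows", "body": {
  "moves": [255,0,0,-40,0,255,0,0,-80,0,255,10,15,-115,0,255,140,215,-150,0,255,140,215,-150,0,255,140,215,-150,0,255,140,215,-150,0,255,140,215,-150,0]
}}

```text
time: 23.88
tool_pos: [633.2, -83.4, 195.4]
tcp_rot: [-3.141, -0.0, 2.111]
contact_force: [0.4, -0.4, -0.4]
grip_width: 24.8
```

```bash
python3 -c "
from h import *
go(647.8,-55.5,180)"
```

```text
t 23.88 pos [633.2 -83.4 195.4] rot [-3.141 -0.     2.111] F [ 0.4 -0.4 -0.4] w 24.8 move [16.4 26.9 15.4] dist 35 rows 0.8
```

Call:
{"method": "play_rows", "body": {
  "moves": [255,14,22,10,0,255,14,22,45,0,255,14,22,45,0,255,14,22,45,0,255,14,22,45,0,255,14,22,45,0]
}}

```text
time: 24.38
tool_pos: [645.1, -63.3, 151.9]
tcp_rot: [3.14, 0.002, 2.109]
contact_force: [0.4, -0.1, -0.0]
grip_width: 25.3
```

```bash
python3 -c "
from h import *
c,W=shot('wrist','w25',None,1.4)
shot('side','s25',(260,150,380,240),6)
print(proj(c,W,[[648.7,-55.4,84],[648.7,-55.4,72]]))
go(647.8,-55.5,118)"
```

```text
[[289.91677008 226.55803639]
 [289.39974093 220.20170297]]
t 24.48 pos [645.  -63.2 151.9] rot [3.140e+00 2.000e-03 2.109e+00] F [ 0.2 -0.2 -0.9] w 25.2 move [ 5.2  6.3 33.9] dist 35 rows 0.8
```

View pics/w25.png

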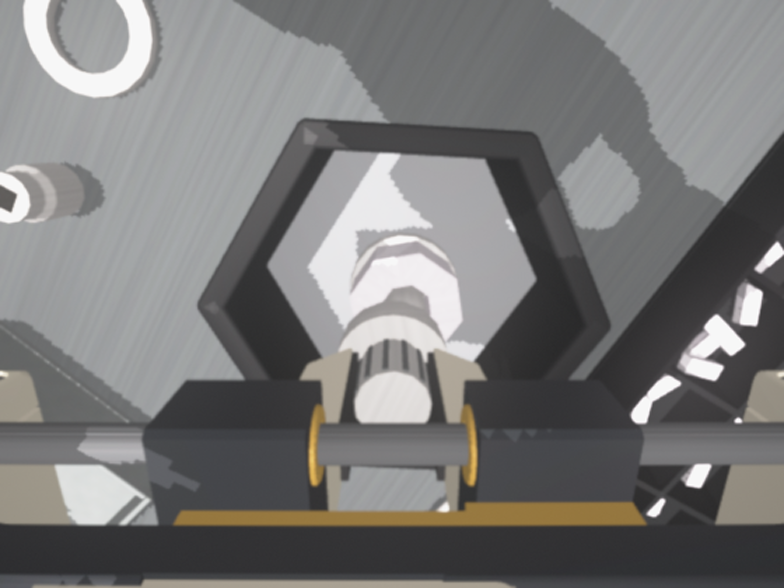

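View pics/s25.png

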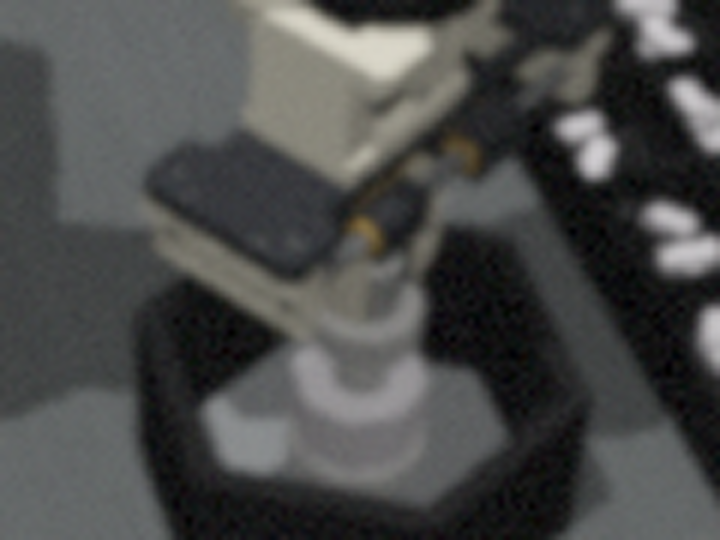

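Call:
{"method": "play_rows", "body": {
  "moves": [255,5.2,6.3,0,0,255,5.2,6.3,10,0,255,5.2,6.3,14,0,255,5.2,6.3,14,0,255,5.2,6.3,14,0]
}}

```text
time: 24.9
tool_pos: [646.8, -54.2, 135.4]
tcp_rot: [-3.14, -0.001, 2.111]
contact_force: [-0.3, -0.1, -0.2]
grip_width: 25.1
```

```bash
python3 -c "
from h import *
go(647.8,-55.5,118)"
```

```text
t 24.9 pos [646.8 -54.2 135.4] rot [-3.140e+00 -1.000e-03  2.111e+00] F [-0.3 -0.1 -0.2] w 25.1 move [-1.6  0.2 17.4] dist 17 rows 0.4
```

Descend to just above seat, then gently contact.

Call:
{"method": "play_rows", "body": {
  "moves": [255,-1.5,0.3,0,0,255,-1.5,0.3,3,0,255,-1.5,0.3,6,0,255,-1.5,0.3,9,0,255,-1.5,0.3,12,0,255,-1.5,0.3,14,0,255,-1.5,0.3,15,0,255,-1.5,0.3,15,0]
}}

```text
time: 25.57
tool_pos: [648.2, -55.4, 120.8]
tcp_rot: [-3.141, -0.0, 2.111]
contact_force: [-0.2, 0.6, -0.7]
grip_width: 25.1
```

```bash
python3 -c "
from h import *
shot('side','s26',(260,150,380,240),6)
go(647.8,-55.5,118)"
```

```text
t 25.62 pos [648.3 -55.4 121.1] rot [-3.141 -0.     2.111] F [-0.4 -0.  -0.1] w 25.6 move [ 0.2 -0.4  3.1] dist 3 rows 0.1
```

View pics/s26.png

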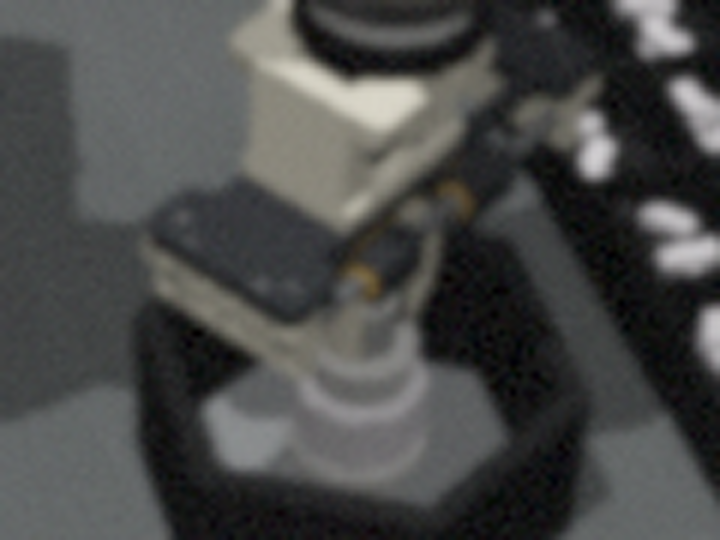

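Call:
{"method": "play_rows", "body": {
  "moves": [255,0,-0.2,1.2,0,255,0,-0.2,2.4,0,255,0,-0.2,3.2,0,255,0,-0.2,3.2,0]
}}

```text
time: 25.95
tool_pos: [648.2, -55.6, 118.3]
tcp_rot: [3.141, 0.0, 2.111]
contact_force: [-0.3, -0.7, 0.7]
grip_width: 25.0
```

```bash
python3 -c "
from h import *
go(647.8,-55.5,118)"
```

```text
t 25.95 pos [648.2 -55.6 118.3] rot [3.141 0.    2.111] F [-0.3 -0.7  0.7] w 25.0 move [ 0.3 -0.3  0.3] dist 1 rows 0.0
```

Call:
{"method": "play_rows", "body": {
  "moves": [255,0,0,0.6,0,255,0,0,1.2,0,255,0,0,1.2,0]
}}

```text
time: 26.2
tool_pos: [648.4, -55.6, 118.3]
tcp_rot: [3.141, 0.001, 2.111]
contact_force: [-2.5, 0.6, 8.7]
grip_width: 25.3
```

Call:
{"method": "play_rows", "body": {
  "moves": [130,0,0,0,0,130,0,0,0,0,130,0,0,0,0,130,0,0,0,0,130,0,0,-15,0,130,0,0,-40,0,130,0,0,-80,0,130,0,0,-110,0]
}}

```text
time: 26.87
tool_pos: [648.2, -55.5, 228.6]
tcp_rot: [3.141, 0.0, 2.111]
contact_force: [0.4, 0.0, 0.1]
grip_width: 45.0
```

Call:
{"method": "play_rows", "body": {
  "moves": [130,-100,-60,0,0,130,-100,-60,0,0,130,-100,-60,0,0,130,-100,-60,0,0,130,-100,-60,0,0]
}}

```text
time: 27.28
tool_pos: [647.7, -174.2, 226.1]
tcp_rot: [-3.141, -0.001, 2.107]
contact_force: [0.7, 0.4, -0.7]
grip_width: 45.0
```

```bash
python3 -c "
from h import *
a=shot('wrist','w27',None,1.4)
b=shot('side','s27',(160,100,400,280),3.3)
c=shot('scene','c27',(190,130,370,280),4.4)
save(b[0]['color'][:,:,::-1],'s27b',(275,160,365,240),8)
go(647.8,-55.5,118)"
```

```text
t 27.43 pos [ 648.1 -170.9  226.6] rot [-3.142e+00 -1.000e-03  2.112e+00] F [0.4 0.4 0.2] w 45.3 move [ 99.   59.2 108.6] dist 158 rows 3.8
```

View pics/w27.png

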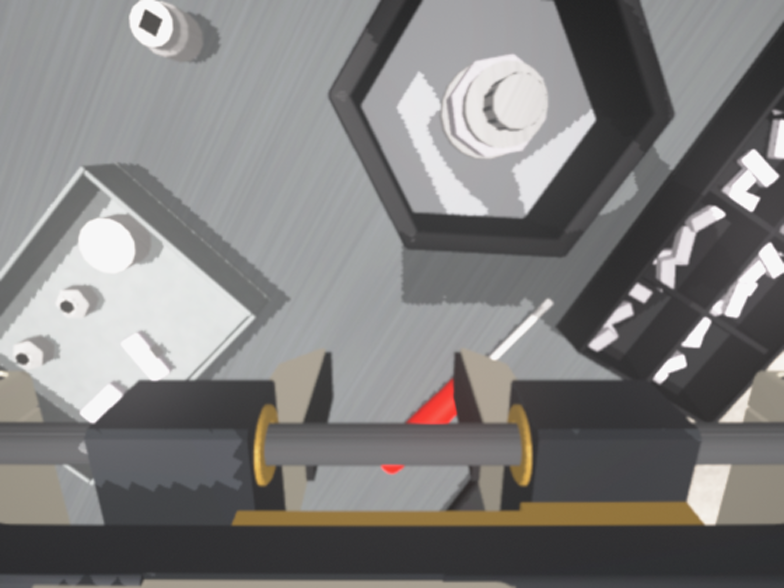

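View pics/s27b.png

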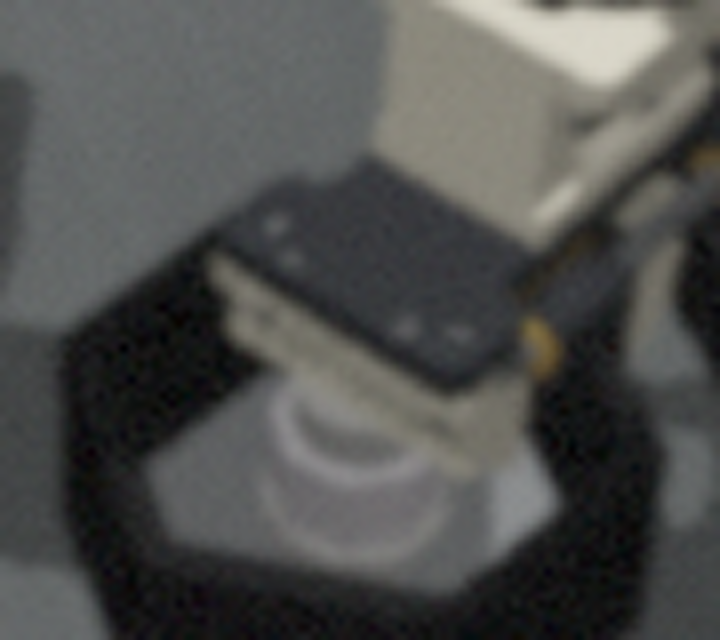

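View pics/c27.png

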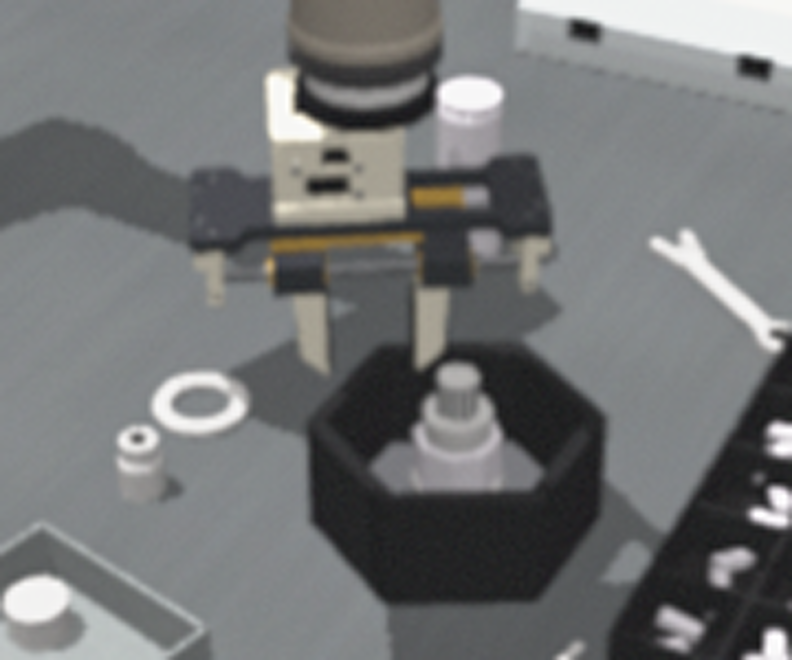

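View pics/s27.png

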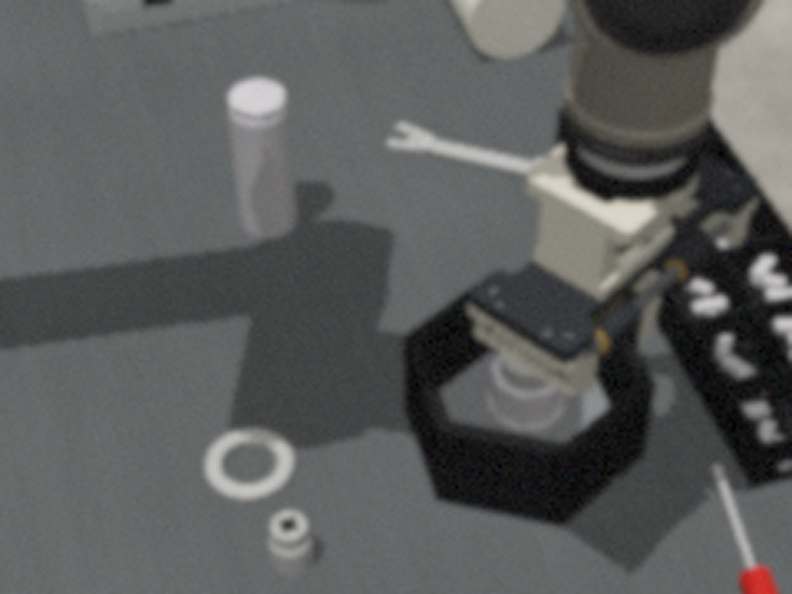

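```bash
python3 -c "
from h import *
print(tri((*load('w27'),(522/1.4,101/1.4)),(*load('c27'),(294.2,215))), onz(*load('w27'),(522/1.4,101/1.4),118))
c,W=load('w27');print(proj(c,W,[[648.7,-55.4,118],[648.7,-55.4,91],[648.7,-55.4,72]])*1.4)
save(c['color'][:,:,::-1],'w27c',(290,20,420,130),6)
c,W=load('c27');save(c['color'][:,:,::-1],'c27c',(270,200,320,250),12)"
```

```text
(array([650.21108283, -55.17376349, 115.58966824]), [np.float64(0.925226616163684), np.float64(0.9252266161637454)]) [650.53909504 -55.07084534 118.        ]
[[518.47889617  99.53273653]
 [505.65233343 103.62926594]
 [498.08517939 106.04727573]]
```

View pics/w27c.png

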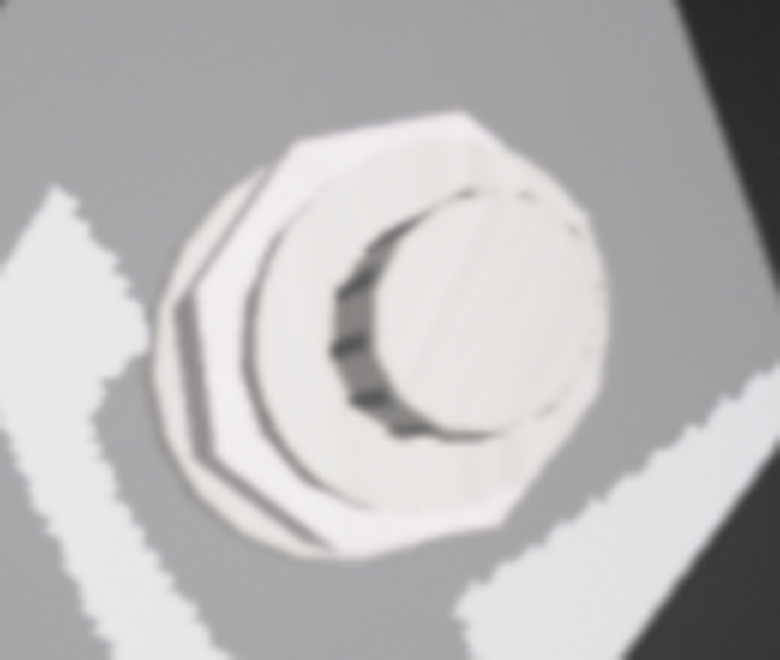

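View pics/c27c.png

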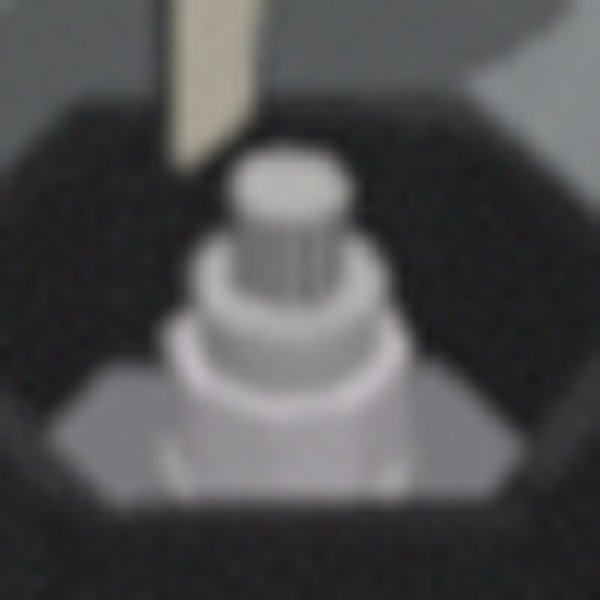

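```bash
python3 -c "
from h import *
print(bot.close_job())"
```

```text
the job is handed in; nothing more can be done
None
```

The stack is built, and I handed the job in at about 27.4 s of the 72 s allowed.

I stood the collar on end by pushing it over with closed fingers, working from the can side so that it fell away from the can. I withdrew before going on. Then the ring went down onto the shoulder, the collar onto the ring, and the cap nut, gripped by its knob, onto the collar.

**Last checks:**
- The scene and wrist pictures show ring, collar and cap concentric on the post, with no visible gap or tilt and the knob up.
- The cap met resistance at 8.7 N with its underside at about the 72 mm seat height, and the ring at 3.3 N. The collar showed no clear contact force as it was lowered, so I judged it seated by its height (tool at 70 mm, as planned) and by the pictures.
- The five other bin parts, socket, wide ring, can and wrench showed no visible change. I checked them by eye and did not re-measure them.
- The gripper was open and clear of everything when I handed in.

**Small disagreements:** the knob's top measured 115.6 mm high against the expected 118 mm. It also measured about 1.5 mm to one side of my post estimate. Both are within the 2 mm calibration and pixel error. The side camera's last view of the knob was blocked by the gripper.

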